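Reload the pick-strip dispenser

TASK

Reload the food-pick dispenser: pull its lock knob out to the detent, slide the hold-down rail fully back, lift the spent carriers out of the lanes into the grey tray, and seat every full strip from the worktop in a lane of its own (any lane), upright on the lane floor between spring follower and front lip. Then close the rail fully, and only after that push the knob all the way in; never have the rail open while the knob is in. Leave the bento tin, cup, spice jar and cutlery alone.

Things in the scene. Friction and masses are not known exactly. Their poses are not given: they have to be found in the camera images.
- dispenser: Fixed aluminium dispenser, 205 x 245 mm; all offsets given below are in its frame, in mm. Origin at worktop height under the middle lane's seated place; z up; x along the lanes, from front lip (robot side) to spring housing. Walls run from x = -60 to 128, tops at z = 30. Housing x = 106 to 128, top z = 54. Switch pod on the left flank: 70 x 66, centred at x = 0, y = 165, top z = 45.
- lane_0 (a point): Floor of the lane at y = -72 (floor z = 12), under a seated strip's centre. Lanes are open-topped, 41 wide, 18 deep; 31 wide blocks between them. The front lip crosses them from x = -60 to -50, 10 high above the floor (top z = 22). A seated strip stands on the floor with its nose on the lip's inner face (x = -50): its centre is at x = 0, z = 35.
- lane_1 (a point): The same for the middle lane (y = 0).
- lane_2 (a point): The same for the lane at y = +72.
- follower_0 (a joint): Spring follower of lane 0: black block 32 wide, 20 thick, top z = 56. In m: 0 at rest, its face at x = 28 mm (78 behind the lip, so a 100 mm strip must push it back); grows towards +x to 0.050. 2.7 N at rest, plus 90 N/m. To load: strip level above the lip, tail to follower, push +x past the seated place, lower behind the lip, let go; the spring brings it to the lip.
- follower_1 (a joint): The same in lane 1.
- follower_2 (a joint): The same in lane 2.
- rail (a joint): Hold-down rail: steel bar across all lanes, 30 wide along x, 233 long, underside z = 62 (seated strips' tops: 58; a proud strip blocks it). In m: 0 closed (bar centre x = -5 mm), 0.110 fully open (slid to +x, bar centre x = 105 mm). Stays where left; 2.5 N friction.
- rail_grip (a point): Centre of the rail's upright black tab on the middle of the bar: 14 mm along x, 50 mm along y, 36 mm high (z = 70 to 106 mm; this point at 88 mm).
- knob (a joint): Push-pull lock knob on top of the pod, axis vertical. Value in m: 0 pushed in, 0.014 pulled out (up) to its detent. Stiff: about 4 N moves it, and it stays where it is left, so take it to the stop at either end.
- knob_grip (a point): Centre of the knob's round black head, 36 mm in diameter and 20 mm high, on an 18 mm shaft; 24 mm above the pod's top when pushed in.
- strip_a_mid (a point): Full strip of food picks, rigid white plastic, about 120 g: its centre, 23 mm above its underside. 100 mm long along its own x, 46 high; a foot 36 wide and 12 high carries a standing spine 16 wide (grip the spine across). Both ends alike. Starts upright on the worktop right of the dispenser; two or three are present.
- strip_b_mid (a point): Full strip of food picks, rigid white plastic, about 120 g: its centre, 23 mm above its underside. 100 mm long along its own x, 46 high; a foot 36 wide and 12 high carries a standing spine 16 wide (grip the spine across). Both ends alike. Starts upright on the worktop right of the dispenser; two or three are present.
- strip_c_mid (a point): Full strip of food picks, rigid white plastic, about 120 g: its centre, 23 mm above its underside. 100 mm long along its own x, 46 high; a foot 36 wide and 12 high carries a standing spine 16 wide (grip the spine across). Both ends alike. Starts upright on the worktop right of the dispenser; two or three are present.
- empty_0_mid (a point): Spent carrier, bare white plastic, 60 g, at the start in lane 0, centre at x = -11 between lip and resting follower, if present (one or two are): its centre, 20 mm above its underside. 76 mm long along its own x, 40 high; a foot 36 wide and 12 high carries a thin bare spine 10 wide, in place of the 16 mm ribbed spine of a full strip. Lifts straight up out of the lane.
- empty_1_mid (a point): Spent carrier, bare white plastic, 60 g, at the start in lane 1, centre at x = -11 between lip and resting follower, if present (one or two are): its centre, 20 mm above its underside. 76 mm long along its own x, 40 high; a foot 36 wide and 12 high carries a thin bare spine 10 wide, in place of the 16 mm ribbed spine of a full strip. Lifts straight up out of the lane.
- empty_2_mid (a point): Spent carrier, bare white plastic, 60 g, at the start in lane 2, centre at x = -11 between lip and resting follower, if present (one or two are): its centre, 20 mm above its underside. 76 mm long along its own x, 40 high; a foot 36 wide and 12 high carries a thin bare spine 10 wide, in place of the 16 mm ribbed spine of a full strip. Lifts straight up out of the lane.
- tray: Grey tray for spent carriers, fixed on the worktop: 140 mm along its x, 180 along its y, 30 high, walls and floor 4 mm thick; origin under its centre. Two carriers fit side by side, along x.
- bento_tin: Bystander: closed oval aluminium bento tin, 178 x 108 x 55 mm, origin under its centre. Leave alone.
- silicone_cup: Bystander: pink hard silicone cup, 72 mm wide, 50 mm high, origin under its centre. Leave alone.
- spice_jar: Bystander: glass spice jar with grinder knob top, 52 mm wide, 122 mm high, origin under its centre. Leave alone.
- cutlery_set: Bystander: yellow plastic fork and spoon in a flat holder, 190 x 50 x 9 mm, origin under its centre. Leave alone.
Mind the look-alikes: they are no part of the job. Leave any turquoise look-alike of the part that bears strip_a_mid alone. What is shaped like the part that bears strip_c_mid but purple is not meant.

How it is judged:
By the outcome, as a careful person would: the job done as asked, in the order asked, and still so for the second after the job is handed in, with the robot touching nothing.
Of strip_a, strip_b, strip_c only 2 to 3 are there at a start; the rules pass over those that are not, and their reading is None.
Of empty_0, empty_1, empty_2 only 1 to 2 are there at a start; the rules pass over those that are not, and their reading is None.
At some moment in a run one of strip_a, strip_b, strip_c may be knocked a few centimetres aside while the robot is not near it.
Once in a run the grip may slacken for a moment while it holds something.
It also fails if it takes over 210 s, if anything falls off the work surface, if the arm or the gripper's body presses on something with over 40 N, if the wrist force passes 120 N, or if a joint passes its speed limit or range.

ROBOT

A 6-joint arm with a two-finger parallel gripper is mounted at the origin on the work surface. World frame = base frame: x ahead of the robot, y to its left, z up, the work surface at z = 0. Lengths are in m, angles in rad, forces in N, time in s.
With the tool pointing down it reaches from about 0.325 to 0.775 m from the base axis. Payload 5.5 kg.
Tool frame: the origin (TCP) lies at the very end of the fingers, on their centre line; the grasp point (between the pads) lies 19 mm behind it (ctrl.grip_depth is the distance from the TCP to the grasp point, in m); z points along the fingers, y is the direction in which the jaws open and shut (so a half turn about z gives the same grasp; the last joint's range is limited). The gripper opens to 85 mm and grips with 20 to 120 N. Pads are 22 mm wide; open, the fingers measure 114 mm over their backs; the gripper's body (76 mm by 85 mm) begins 54 mm behind the grasp point. The pads swing forward as they close: fully open they stand 13 mm farther back than shut.
Start: joints at [1.197, 0.091, 1.231, -0, 1.82, -0.057], TCP at [0.187, 0.57, 0.231] pointing down, gripper open.
Joint ranges: [-2.87, 2.87], [-0.86, 2.18], [0.17, 2.46], [-1.51, 4.65], [0.06, 2.69], [-2.65, 2.65]. Speed limits (rad/s): [2.57, 2.57, 3.01, 3.14, 3.14, 3.14].

INTERFACE

Orientations are given as a 3x3 rotation matrix whose columns are the frame's x, y, z axes.
In Python, from plant import ctrl gives the robot as it stands.
- The arm moves only by the tool servo_tool, never from a script. Its argument "motion" is text: rows parted by semicolons, each of 7 numbers parted by spaces: the turn, a rotation vector about the tool's x, y, z in degrees, then the shift along the tool's x, y, z in m, then the closure, from 0 (fully open) to 1 (shut). In form: rx ry rz x y z claw; .... A call has 1 to 20 rows; each row shifts and turns the commanded pose from where the row before left it, along the tool's axes as they then stand; what a row does not reach is not made up. A row lasts 1/12 s, in which the tool goes at most 41.7 mm and 7.16 degrees, less where a joint would pass 70% of its speed; a pose out of reach is approached as far as the arm can. A call is refused whole if a number of a shift passes 0.0417 or a number of a turn 7.16, either way. A call with a gripper value outside its range is refused whole. The fingers move at their own pace and stop on an object; "force" is the grip in N (left out, the last holds). Time passes only in rows, so rows that do not move let the fingers close. It gives the time, the measured TCP pose, the force and the opening at its end, in the units of the state.
- ctrl.sense(): the state, without advancing time (a new reading comes with each control period).
- ctrl.camera(name): name is "side" or "top" or "wrist"; returns a dict with "color" (480x640x3 uint8, red, green, blue), "depth" (480x640 float32, m along the optical axis (not along the pixel's ray), 0 where there is no reading), "mtx" (3x3 intrinsics, pixels), "pose" (4x4, takes a point from camera to world coordinates); the wrist camera has in their place "hand_eye" (4x4, takes a point from camera to tool coordinates, whose origin is the TCP and whose axes are the flange's). Camera axes: x right, y up, looking along -z (the intrinsics and any distortion apply to the point x, -y, -z); pixel columns grow to the right and rows downward; lengths in m; the calibration is good to about 2 mm. The wrist camera is an equidistant fisheye: a pixel r from the principal point sees the ray r / f radians off the axis. A picture is of the moment at which its call begins: read the wrist's pose just before it.
- ctrl.job_done(): hands the job in, once; it reports no verdict.
Trained networks look in a picture, given as the dict that the camera call returned (one of the last four; its "shot" number tells which), for a name from the list of things; names that differ only in an ending like _2 or _b are one class to them, and where a whole thing is asked for, a point or a joint stands for the part that bears it (a point fixed in the world has none). Each returns a list of dicts, best first, with "p" (0 to 1); they miss things now and then, are a little off and sometimes report something else, mostly with a low value. They report only what shows in the picture. A call takes as long as a camera call. They do not tell look-alikes from the thing itself.
- ctrl.masks_of(label, picture): "region" (480x640 bool, what is visible of it) and "xy" ([column, row] in pixels, amid what is visible of it).
The state is a dict: "t": time; "joint_pos": joint angles; "qvel": joint speeds; "effort": joint torques, N m; "eef_pos": TCP position; "tcp_rot": TCP orientation; "force": force on the tool from outside, world axes, zero at the start; "torque": the same for the moment, N m; "gripper_width": opening from 0.0 (shut) to 1.0 (fully open).
Only numpy, scipy, OpenCV 4.12 (cv2) and the standard library are available. Lean on these libraries where they do the work, as an engineer would, in place of code of your own. Each camera call takes 0.05 s, during which the arm holds its last target.

## Working session

There is one attempt and no reset: what is moved stays moved. The work goes in short steps, Python scripts to look and compute and a tool call to move; the robot and the scene stay as the last step left them, time stands still between calls to the robot, and variables do not carry over. Pictures are saved under pics/ and viewed, and the job is handed in when it is done.

Besides the shell and the picture viewer there is one more tool, called after "Request:" by a JSON object that holds its "method" and its "body". servo_tool: Moves the arm, as the interface text tells. Its arguments: {"type":"object","properties":{"motion":{"type":"string"},"force":{"type":"number"}},"required":["motion"]}

```bash
ls; mkdir -p pics
cat > h.py <<'E'
import numpy as np, cv2
from plant import ctrl
def snap(n,fn=None):
    p=ctrl.camera(n)
    if fn: cv2.imwrite('pics/'+fn,cv2.cvtColor(p['color'],cv2.COLOR_RGB2BGR))
    return p
def cloud(p):
    d=p['depth'];v,u=np.mgrid[0:480,0:640];K=p['mtx']
    x=(u-K[0,2])/K[0,0]*d; y=(v-K[1,2])/K[1,1]*d
    P=np.stack([x,-y,-d],-1)
    W=P@p['pose'][:3,:3].T+p['pose'][:3,3]
    W[d==0]=np.nan
    return W
E
python3 - <<'E'
from h import *
np.set_printoptions(precision=3,suppress=True)
for n in ['top','side','wrist']:
    p=snap(n,n+'0.png'); print(n,p['mtx'],p.get('pose'),p.get('hand_eye'),p.keys(), (p['depth']==0).mean())
print(ctrl.sense())
E
```

```text
pics
top [[482.546   0.    314.103]
 [  0.    482.546 240.638]
 [  0.      0.      1.   ]] [[-0.013  0.986 -0.166  0.35 ]
 [-1.    -0.014 -0.01  -0.065]
 [-0.012  0.166  0.986  1.198]
 [ 0.     0.     0.     1.   ]] None dict_keys(['color', 'depth', 'mtx', 'pose', 'shot']) 0.0038899739583333334
side [[567.826   0.    316.6  ]
 [  0.    567.826 241.377]
 [  0.      0.      1.   ]] [[-0.987  0.082 -0.135  0.385]
 [-0.158 -0.533  0.831  0.944]
 [-0.003  0.842  0.539  0.732]
 [ 0.     0.     0.     1.   ]] None dict_keys(['color', 'depth', 'mtx', 'pose', 'shot']) 0.0040852864583333336
wrist [[371.648   0.    317.709]
 [  0.    371.648 237.151]
 [  0.      0.      1.   ]] None [[ 0.001  0.95   0.311  0.081]
 [ 1.    -0.001 -0.     0.001]
 [ 0.     0.311 -0.95  -0.143]
 [ 0.     0.     0.     1.   ]] dict_keys(['color', 'depth', 'mtx', 'hand_eye', 'shot']) 0.004169921875
{'t': 0.15, 'joint_pos': array([ 1.197,  0.092,  1.232,  0.   ,  1.82 , -0.057]), 'qvel': array([ 0.002, -0.001, -0.004,  0.001, -0.002,  0.001]), 'effort': array([  0.001, -45.937, -41.853,  -0.   ,   0.01 ,  -0.   ]), 'eef_pos': array([0.187, 0.57 , 0.23 ]), 'tcp_rot': array([[-0.95 ,  0.312, -0.001],
       [ 0.312,  0.95 , -0.001],
       [ 0.   , -0.002, -1.   ]]), 'force': array([ 0.619, -0.483, -0.566]), 'torque': array([0.025, 0.003, 0.021]), 'gripper_width': 0.9998150177108819}
```

View pics/top0.png

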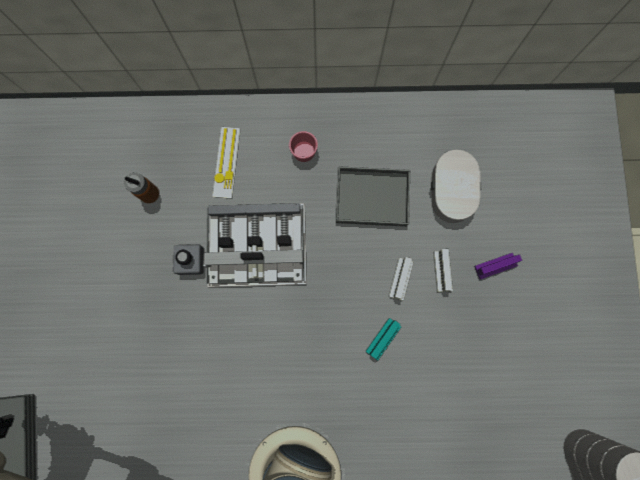

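View pics/side0.png

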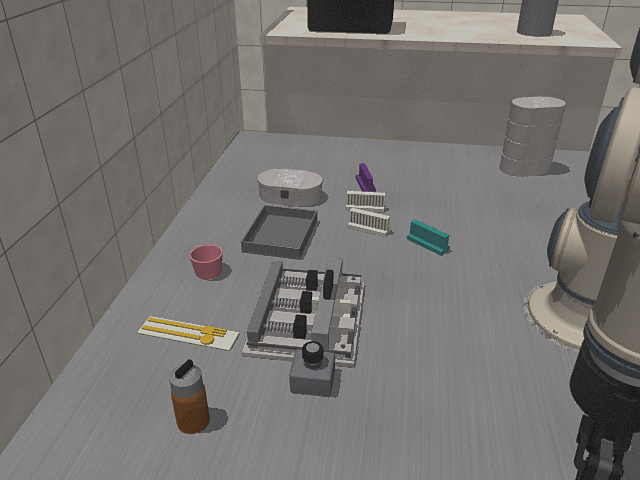

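Run:
```python
from h import *
np.set_printoptions(precision=4,suppress=True)
p=snap('top'); W=cloud(p)
np.save('top0.npy',W)
for l in ['dispenser','rail_grip','knob_grip','strip_a_mid','empty_0_mid','tray','follower_0','rail','bento_tin','silicone_cup','spice_jar','cutlery_set']:
    for r in ctrl.masks_of(l,p)[:6]:
        m=r['region']; w=W[m]; w=w[~np.isnan(w[:,0])]
        z=np.percentile(w[:,2],90) if len(w) else 0
        print(l,round(r['p'],2),np.round(r['xy']),m.sum(),np.median(w,0),'z90',round(z,3), p['color'][m].mean(0).round())
```

```text
dispenser 0.85 [248. 246.] 8820 [0.5328 0.105  0.0316] z90 0.07 [113. 116. 115.]
rail_grip 0.84 [253. 255.] 1320 [0.5016 0.091  0.0699] z90 0.101 [113. 116. 114.]
knob_grip 0.67 [184. 258.] 200 [0.5041 0.254  0.0784] z90 0.082 [66. 68. 67.]
knob_grip 0.63 [300. 145.] 652 [ 0.7981 -0.0282  0.0207] z90 0.05 [123.  82.  88.]
strip_a_mid 0.85 [402. 279.] 680 [ 0.4526 -0.2612  0.0244] z90 0.047 [151. 156. 155.]
strip_a_mid 0.72 [385. 340.] 656 [ 0.3099 -0.2148  0.0331] z90 0.047 [ 29. 118. 110.]
strip_a_mid 0.45 [182. 254.] 205 [0.5042 0.2542 0.0782] z90 0.082 [66. 68. 67.]
strip_a_mid 0.43 [256. 257.] 1288 [0.5017 0.0889 0.07  ] z90 0.101 [113. 117. 115.]
tray 0.64 [144. 187.] 723 [0.6732 0.3571 0.0875] z90 0.112 [64. 59. 53.]
follower_0 0.78 [283. 234.] 283 [0.5596 0.0192 0.0422] z90 0.057 [65. 67. 66.]
follower_0 0.67 [224. 238.] 274 [0.5519 0.1627 0.0432] z90 0.057 [56. 58. 57.]
follower_0 0.6 [254. 233.] 238 [0.5558 0.0908 0.0444] z90 0.058 [62. 63. 62.]
rail 0.77 [248. 258.] 1232 [0.5019 0.0898 0.0701] z90 0.102 [114. 118. 115.]
bento_tin 0.97 [454. 184.] 2967 [ 0.6734 -0.3997  0.0545] z90 0.057 [161. 163. 158.]
silicone_cup 0.58 [302. 146.] 706 [ 0.798  -0.0282  0.019 ] z90 0.05 [122.  83.  88.]
silicone_cup 0.27 [184. 255.] 207 [0.5042 0.254  0.0782] z90 0.082 [66. 68. 67.]
spice_jar 0.86 [145. 187.] 641 [0.6733 0.3568 0.0951] z90 0.113 [62. 58. 52.]
spice_jar 0.18 [304. 146.] 634 [ 0.7977 -0.0294  0.02  ] z90 0.049 [122.  82.  87.]
cutlery_set 0.56 [226. 160.] 1291 [0.7616 0.1721 0.0061] z90 0.01 [166. 166. 125.]
```

The targets are the two white ribbed strips at (402,279) and (443,270). Turquoise at (385,340) and purple at (497,265) are look-alikes. Next I take a close crop and measure poses.

Run:
```python
from h import *
np.set_printoptions(precision=4,suppress=True)
W=np.load('top0.npy')
img=cv2.imread('pics/top0.png')
a=cv2.resize(img[190:300,165:315],None,fx=5,fy=5,interpolation=cv2.INTER_CUBIC)
cv2.imwrite('pics/c1.png',a)
cv2.imwrite('pics/c2.png',cv2.resize(img[230:370,340:540],None,fx=4,fy=4,interpolation=cv2.INTER_CUBIC))
Z=W[...,2]
v,u=np.mgrid[0:480,0:640]
def box(m,name):
    pts=W[m][:,:2].astype(np.float32)
    r=cv2.minAreaRect(pts*1000); c,(w,h),ang=r
    print(name,len(pts),'c',np.round(c,1),'size',round(w,1),round(h,1),'ang',round(ang,2),'mean',W[m].mean(0))
    return r
# spines of strips
for n,(x0,x1,y0,y1) in dict(A=(385,418,250,305),B=(430,458,245,296),T=(360,402,315,362)).items():
    s=(u>=x0)&(u<x1)&(v>=y0)&(v<y1)
    box(s&(Z>0.038)&(Z<0.055),n+' spine'); box(s&(Z>0.006),n+' all')
D=(u>=200)&(u<310)&(v>=195)&(v<292)
box(D&(Z>0.005),'disp'); box(D&(Z>0.064)&(Z<0.078),'rail'); box(D&(Z>0.095)&(Z<.11),'tab')
box(D&(Z>0.050)&(Z<0.060)&(v<218),'housing')
P=(u>=165)&(u<206)&(v>=235)&(v<280)
box(P&(Z>0.073)&(Z<.09),'knob'); box(P&(Z>.04)&(Z<.05),'pod')
T=(u>=330)&(u<415)&(v>=160)&(v<232); box(T&(Z>0.024)&(Z<0.036),'tray')
```

```text
A spine 301 c [ 452.7 -265.4] size 17.3 100.1 ang 72.85 mean [ 0.4518 -0.2646  0.0455]
A all 626 c [ 450.1 -263.9] size 38.3 106.0 ang 72.11 mean [ 0.4519 -0.2623  0.0293]
B spine 309 c [ 470.  -368.9] size 99.4 18.6 ang 3.15 mean [ 0.4689 -0.3687  0.0453]
B all 629 c [ 470.3 -369.6] size 50.7 119.1 ang 88.23 mean [ 0.4694 -0.3639  0.0306]
T spine 318 c [ 308.6 -216.9] size 17.4 99.8 ang 52.89 mean [ 0.3084 -0.2162  0.0455]
T all 653 c [ 314.4 -212.3] size 52.7 103.4 ang 51.05 mean [ 0.3099 -0.2147  0.0292]
disp 8195 c [549.2  97.2] size 274.0 244.3 ang 89.23 mean [0.5374 0.0915 0.0363]
rail 1075 c [503.5  91.5] size 30.9 232.1 ang 0.74 mean [0.5024 0.0902 0.0697]
tab 144 c [503.2  89.9] size 14.3 48.4 ang 0.71 mean [0.5026 0.0896 0.1047]
housing 764 c [624.9  93.6] size 22.9 222.3 ang 0.69 mean [0.6245 0.093  0.0539]
knob 183 c [500.4 238.3] size 69.6 34.4 ang 73.99 mean [0.505  0.2545 0.0789]
pod 534 c [505.8 255. ] size 69.1 64.4 ang 2.11 mean [0.5038 0.2516 0.0446]
tray 469 c [ 660.9 -201.3] size 180.2 141.5 ang 85.93 mean [ 0.6612 -0.2043  0.029 ]
```

View pics/c1.png

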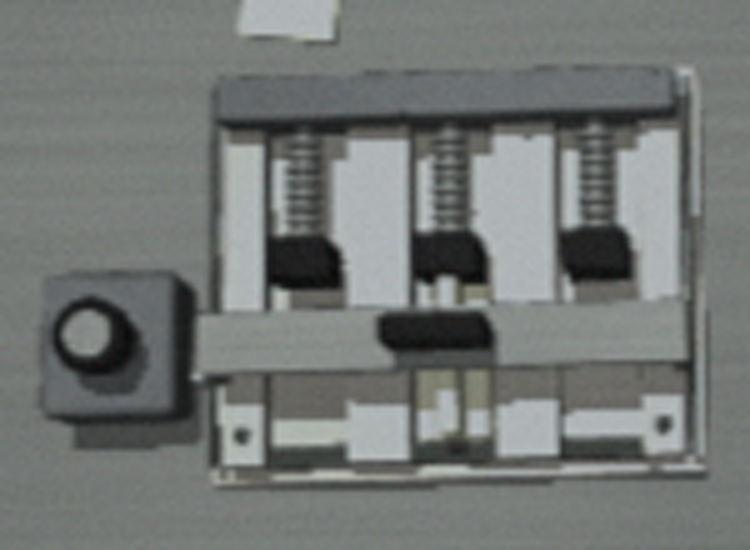

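View pics/c2.png

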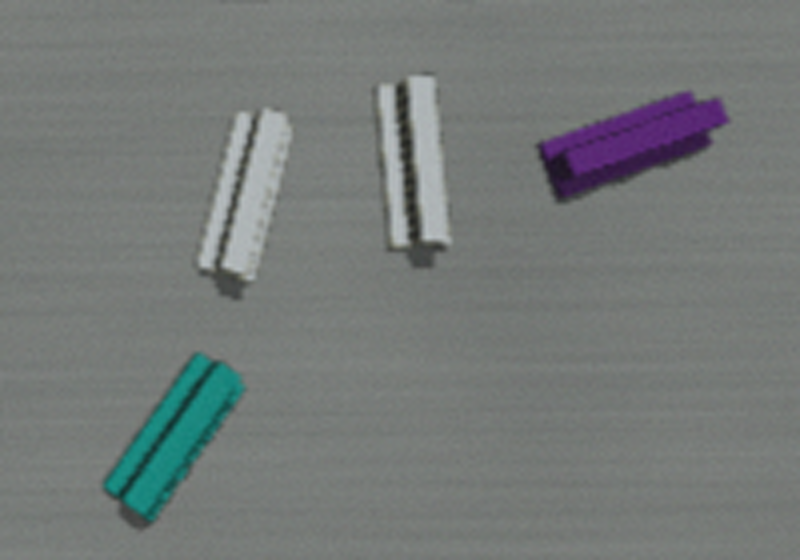

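The middle lane holds a spent carrier and the other two lanes look empty. I'll refine the dispenser yaw.

Run:
```python
from h import *
np.set_printoptions(precision=4,suppress=True)
W=np.load('top0.npy');Z=W[...,2];v,u=np.mgrid[0:480,0:640]
D=(u>=200)&(u<310)&(v>=195)&(v<292)
def pca(m,n):
    p=W[m]; p=p[:,:2]; c=p.mean(0); 
    for _ in range(3):
        U,S,V=np.linalg.svd(p-c,full_matrices=False); d=V[0]
        t=(p-c)@d; q=(p-c)@V[1]; lim=np.percentile(abs(q),97)
    print(n,len(p),'dir',np.degrees(np.arctan2(d[1],d[0]))%180,'mid',c+d*(np.percentile(t,.5)+np.percentile(t,99.5))/2+V[1]*(np.percentile(q,1)+np.percentile(q,99))/2,'ext',np.ptp(t),np.ptp(q))
pca(D&(Z>0.066)&(Z<0.075)&(W[...,0]>0.48),'rail');pca(D&(Z>0.050)&(Z<0.060)&(v<218),'housing')
pca(D&(Z>0.095)&(Z<.11),'tab')
# front edge of rail by column
for name,lo,hi in (('rail',.066,.075),('hous',.05,.06)):
    ys=[];xf=[];xb=[]
    for c in range(205,305):
        m=D&(u==c)&(Z>lo)&(Z<hi)&((v<218) if name=='hous' else (v>240))
        if m.sum()>3: w=W[m]; ys.append(w[:,1].mean());xf.append(w[:,0].min());xb.append(w[:,0].max())
    print(name,np.degrees(np.polyfit(ys,xf,1)[0]),np.degrees(np.polyfit(ys,xb,1)[0]),np.polyval(np.polyfit(ys,xf,1),.09),np.polyval(np.polyfit(ys,xb,1),.09))
P=(u>=165)&(u<206)&(v>=235)&(v<280)
m=P&(Z>0.073)&(Z<.09); p=W[m]; p=p[np.hypot(*(p[:,:2]-np.median(p[:,:2],0)).T)<.025]
c,r=cv2.minEnclosingCircle((p[:,:2]*1000).astype(np.float32));print('knob',c,r,np.median(p,0),p[:,2].max())
for n,(x0,x1,y0,y1) in dict(A=(385,418,250,305),B=(430,458,245,296)).items():
    s=(u>=x0)&(u<x1)&(v>=y0)&(v<y1); pca(s&(Z>0.038)&(Z<0.055),n)
T=(u>=330)&(u<415)&(v>=160)&(v<232); m=T&(Z>0.024)&(Z<0.036)
box=cv2.boxPoints(cv2.minAreaRect((W[m][:,:2]*1000).astype(np.float32)));print(box)
ed=T&(Z>.001)&(Z<.01); print('tray floor',W[ed].mean(0),W[ed].min(0),W[ed].max(0))
# side camera check
p=snap('side'); S=cloud(p); np.save('side0.npy',S)
for n,b in dict(rail=(.44,.58,-.04,.22,.067,.074),tab=(.44,.58,.04,.14,.101,.112),hous=(.59,.66,-.04,.22,.051,.057),knob=(.46,.55,.22,.29,.0785,.09),A=(.38,.53,-.32,-.21,.042,.05),B=(.38,.53,-.42,-.33,.042,.05)).items():
    m=(S[...,0]>b[0])&(S[...,0]<b[1])&(S[...,1]>b[2])&(S[...,1]<b[3])&(S[...,2]>b[4])&(S[...,2]<b[5])
    q=S[m]; (cx,cy),sz,an=cv2.minAreaRect((q[:,:2]*1000).astype(np.float32)); print('side',n,len(q),cx,cy,sz,an,np.median(q[:,2]))
```

```text
rail 1022 dir 90.89855260475937 mid [0.5032 0.0903] ext 0.2321768294542012 0.03068001380908637
housing 764 dir 90.94342975003318 mid [0.6249 0.0934] ext 0.2222643194443598 0.023212589616874828
tab 144 dir 91.3331244285241 mid [0.5031 0.09  ] ext 0.048497036365573516 0.014582288633832506
rail -0.9059234631994167 -0.7433437567742105 0.48937902018681534 0.5166855604170267
hous -0.9655756368709774 -0.8635159890145722 0.6153108821839095 0.6340488238646318
knob (505.6208801269531, 255.52783203125) 17.796918869018555 [0.5044 0.2549 0.079 ] 0.08496484356408818
A 301 dir 163.0960663561872 mid [ 0.4523 -0.2652] ext 0.10007581692172961 0.017574659053732657
B 309 dir 2.01665854342545 mid [ 0.47   -0.3692] ext 0.09922601354580103 0.018789774659539765
[[ 583.9696 -286.1552]
 [ 725.1093 -296.2067]
 [ 737.9082 -116.4878]
 [ 596.7686 -106.4363]]
tray floor [ 0.6648 -0.2007  0.0041] [ 0.572  -0.3128  0.001 ] [ 0.7621 -0.0929  0.01  ]
side rail 787 501.8880920410156 94.17872619628906 (29.98830795288086, 234.4061279296875) 0.6313067674636841 0.06849315005043377
side tab 116 502.023681640625 95.30904388427734 (13.216859817504883, 49.226924896240234) 1.3834547996520996 0.10394110895650116
side hous 630 623.3845825195312 96.32301330566406 (21.380468368530273, 227.1078338623047) 0.8414365649223328 0.05241312298147266
side knob 60 505.581787109375 258.3735046386719 (26.8796329498291, 23.245159149169922) 61.29518508911133 0.0791727449455471
side A 150 450.6409606933594 -262.2460021972656 (23.395429611206055, 99.38285064697266) 73.40437316894531 0.043865024052467505
side B 125 469.0322570800781 -366.0868835449219 (95.78636932373047, 23.25867462158203) 4.079884052276611 0.043936515797436404
```

View pics/wrist0.png

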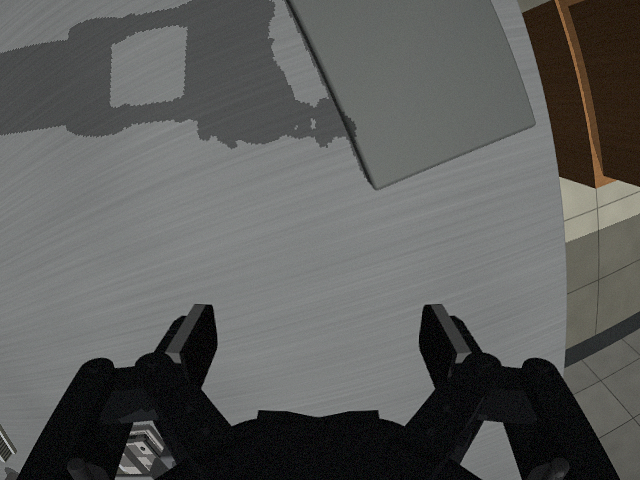

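Dispenser origin is about (0.5075, 0.092) with yaw about 0.9°. I'm moving to a viewing pose above the knob, jaws along x.

Request:
{"method": "servo_tool", "body": {"motion": "0 0 7.1 0 0 0 0; 0 0 7.1 0 0 0 0; 0 0 7.1 0 0 0 0; 0 0 7.1 0 0 0 0; 0 0 7.1 0 0 0 0; 0 0 7.1 0 0 0 0; 0 0 7.1 0 0 0 0; 0 0 7.1 0 0 0 0; 0 0 7.1 0 0 0 0; 0 0 7.1 0 0 0 0; 0 0 0 -0.02 0.02 0 0; 0 0 0 -0.02 0.02 0 0; 0 0 0 -0.02 0.02 0 0; 0 0 0 -0.02 0.02 0 0; 0 0 0 -0.02 0.02 0 0; 0 0 0 -0.02 0.02 0 0; 0 0 0 -0.02 0.02 0 0; 0 0 0 -0.02 0.02 0 0; 0 0 0 -0.02 0.02 0 0; 0 0 0 -0.02 0.02 0 0", "force": 60}}

```text
t: 2.52
eef_pos: [0.3907, 0.3721, 0.2314]
tcp_rot: [[-0.015, 1.0, 0.0], [1.0, 0.015, 0.0], [0.0, 0.0, -1.0]]
force: [0.5, 1.2, 0.5]
gripper_width: 1.002
```

```bash
cat >> h.py <<'E'
O=np.array([0.5075,0.092]); YAW=np.radians(0.9)
def d2w(x,y):
    c,s=np.cos(YAW),np.sin(YAW); return O+np.array([c*x-s*y,s*x+c*y])/1000
def go(x,y,z,head):
    """print needed tool rz (deg), then shift in tool axes after the turn; head = tool x heading deg"""
    s=ctrl.sense(); R=np.array(s['tcp_rot']); p=np.array(s['eef_pos'])
    h=np.radians(head); T=np.array([[np.cos(h),np.sin(h),0],[np.sin(h),-np.cos(h),0],[0,0,-1]])
    rv=cv2.Rodrigues(R.T@T)[0].ravel()*180/np.pi
    d=T.T@(np.array([x,y,z])-p)
    print('t %.2f pos %s head %.1f w %.3f F %s'%(s['t'],np.round(p,4),np.degrees(np.arctan2(R[1,0],R[0,0])),s['gripper_width'],np.round(s['force'],1)))
    print('turn',np.round(rv,2),'shift',np.round(d,4))
E
python3 - <<'E'
from h import *
print(d2w(0,165)); go(*d2w(0,165),.16,90.9)
E
```

```text
[0.50490829 0.25697964]
t 2.52 pos [0.3907 0.3721 0.2314] head 90.9 w 1.002 F [0.5 1.2 0.5]
turn [ 0.02 -0.02 -0.05] shift [-0.1169  0.1124  0.0714]
```

Request:
{"method": "servo_tool", "body": {"motion": "0 0 0 -0.02 0.02 0.01 0; 0 0 0 -0.02 0.02 0.01 0; 0 0 0 -0.02 0.02 0.01 0; 0 0 0 -0.02 0.02 0.01 0; 0 0 0 -0.02 0.02 0.01 0; 0 0 0 -0.017 0.012 0.01 0; 0 0 0 0 0 0.01 0; 0 0 0 0 0 0 0"}}

```text
t: 3.18
eef_pos: [0.5031, 0.2567, 0.1585]
tcp_rot: [[-0.013, 1.0, -0.004], [1.0, 0.013, -0.001], [-0.001, -0.004, -1.0]]
force: [-0.5, -0.0, -0.8]
gripper_width: 1.003
```

```bash
cat >> h.py <<'E'
def wcloud(p):
    d=p['depth'];v,u=np.mgrid[0:480,0:640];K=p['mtx'];s=ctrl.sense()
    x=(u-K[0,2])/K[0,0]; y=(v-K[1,2])/K[1,1]; r=np.hypot(x,y)+1e-9
    t=np.tan(np.minimum(r,1.4))
    P=np.stack([x/r*t*d,-y/r*t*d,-d],-1)
    H=p['hand_eye']; P=P@H[:3,:3].T+H[:3,3]
    W=P@np.array(s['tcp_rot']).T+np.array(s['eef_pos']); W[(d==0)|(r>1.3)]=np.nan
    return W
def selm(W,b):
    return (W[...,0]>b[0])&(W[...,0]<b[1])&(W[...,1]>b[2])&(W[...,1]<b[3])&(W[...,2]>b[4])&(W[...,2]<b[5])
def rect(W,b,n):
    q=W[selm(W,b)]
    if len(q)<8: print(n,len(q)); return
    (cx,cy),sz,an=cv2.minAreaRect((q[:,:2]*1000).astype(np.float32))
    print(n,len(q),'c',round(cx,1),round(cy,1),'sz',np.round(sz,1),'an',round(an,2),'med',np.round(np.median(q,0),4))
E
python3 - <<'E'
from h import *
s=ctrl.sense()
p=snap('wrist','w1.png'); W=wcloud(p); np.save('w1.npy',W)
go(*d2w(0,165),.054,90.9)
rect(W,(.46,.55,.22,.29,.073,.09),'knob');rect(W,(.46,.55,.2,.31,.04,.05),'pod')
rect(W,(.44,.58,-.04,.22,.066,.076),'rail');rect(W,(.44,.58,.04,.14,.1,.112),'tab')
E
```

```text
t 3.23 pos [0.5029 0.2576 0.1599] head 90.8 w 0.999 F [-0.4 -0.4  0.3]
turn [-0.16  0.03 -0.1 ] shift [-0.0007  0.002   0.1059]
knob 2347 c 503.4 259.0 sz [34.8 35.5] an 2.63 med [0.5034 0.2609 0.0809]
pod 5862 c 503.7 250.7 sz [70.6 83.2] an 1.19 med [0.5021 0.2708 0.0464]
rail 4146 c 500.1 155.8 sz [ 30.7 111. ] an 0.97 med [0.5001 0.1688 0.0715]
tab 0
```

View pics/w1.png

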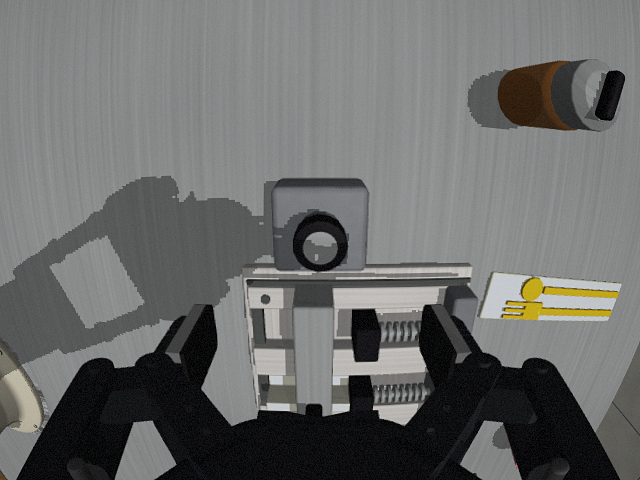

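The wrist view shows the knob head at pixel (320,243), about (0.503,0.259). Next: descend, grip, pull.

Request:
{"method": "servo_tool", "body": {"motion": "0 0 0 0.001 0 0.015 0; 0 0 0 0 0 0.015 0; 0 0 0 0 0 0.015 0; 0 0 0 0 0 0.015 0; 0 0 0 0 0 0.015 0; 0 0 0 0 0 0.015 0; 0 0 0 0 0 0.01 0; 0 0 0 0 0 0.006 0; 0 0 0 0 0 0 1; 0 0 0 0 0 0 1; 0 0 0 0 0 0 1; 0 0 0 0 0 0 1; 0 0 0 0 0 0 1; 0 0 0 0 0 0 1; 0 0 0 0 0 0 1; 0 0 0 0 0 0 1", "force": 60}}

```text
t: 4.57
eef_pos: [0.5041, 0.2591, 0.0569]
tcp_rot: [[-0.015, 1.0, 0.002], [1.0, 0.015, 0.001], [0.001, 0.002, -1.0]]
force: [-1.2, -0.5, 6.3]
gripper_width: 0.398
```

Run:
```python
from h import *
go(*d2w(0,165),.054,90.9)
```

```text
t 4.57 pos [0.5041 0.2591 0.0569] head 90.8 w 0.398 F [-1.2 -0.5  6.3]
turn [ 0.1  -0.06 -0.05] shift [-0.0022  0.0008  0.0029]
```

Request:
{"method": "servo_tool", "body": {"motion": "0 0 0 0 0 -0.004 1; 0 0 0 0 0 -0.004 1; 0 0 0 0 0 -0.004 1; 0 0 0 0 0 -0.004 1; 0 0 0 0 0 0 1; 0 0 0 0 0 0 1"}}

```text
t: 5.07
eef_pos: [0.504, 0.2591, 0.071]
tcp_rot: [[-0.015, 1.0, 0.001], [1.0, 0.015, 0.001], [0.001, 0.001, -1.0]]
force: [4.8, 2.1, -3.8]
gripper_width: 0.397
```

Request:
{"method": "servo_tool", "body": {"motion": "0 0 0 0 0 -0.002 1; 0 0 0 0 0 0 1; 0 0 0 0 0 -0.002 1; 0 0 0 0 0 0 1; 0 0 0 0 0 0 1"}}

```text
t: 5.48
eef_pos: [0.5039, 0.259, 0.0712]
tcp_rot: [[-0.015, 1.0, -0.001], [1.0, 0.015, -0.0], [-0.0, -0.001, -1.0]]
force: [12.5, 6.6, -20.9]
gripper_width: 0.401
```

The knob came up about 14 mm and hit its stop (21 N). Release and rise.

Request:
{"method": "servo_tool", "body": {"motion": "0 0 0 0 0 0 0; 0 0 0 0 0 0 0; 0 0 0 0 0 0 0; 0 0 0 0 0 0 0; 0 0 0 0 0 0 0; 0 0 0 0 0 -0.015 0; 0 0 0 0 0 -0.02 0; 0 0 0 0 0 -0.02 0; 0 0 0 0 0 -0.02 0; 0 0 0 -0.02 0 -0.01 0; 0 0 0 -0.02 0 0 0; 0 0 0 -0.02 0 0 0; 0 0 0 -0.02 0 0 0; 0 0 0 0 0 0 0"}}

```text
t: 6.65
eef_pos: [0.505, 0.176, 0.1612]
tcp_rot: [[-0.012, 1.0, 0.001], [1.0, 0.012, -0.001], [-0.001, 0.001, -1.0]]
force: [1.0, 0.5, 0.1]
gripper_width: 1.006
```

Run:
```python
from h import *
p=snap('wrist','w2.png'); W=wcloud(p)
go(*d2w(-5,0),.076,90.9)
rect(W,(.46,.55,.22,.29,.08,.11),'knob')
rect(W,(.44,.58,-.04,.22,.066,.076),'rail');rect(W,(.44,.58,.04,.14,.1,.112),'tab')
p=snap('top','t2.png'); W=cloud(p)
rect(W,(.46,.55,.22,.29,.085,.11),'knobtop')
```

```text
t 6.70 pos [0.505  0.1775 0.1611] head 90.7 w 1.002 F [0.6 0.  0.1]
turn [ 0.07 -0.   -0.19] shift [-0.0856 -0.0038  0.0851]
knob 3030 c 503.5 259.3 sz [35.  34.6] an 0.64 med [0.5034 0.2594 0.0936]
rail 7624 c 500.6 114.3 sz [ 30.6 193.5] an 0.88 med [0.5006 0.1526 0.0701]
tab 1161 c 500.5 95.0 sz [13.3 50.4] an 0.94 med [0.5009 0.0997 0.1058]
knobtop 71 c 495.1 258.1 sz [31.7 13.6] an 75.03 med [0.4954 0.2572 0.0924]
```

View pics/w2.png

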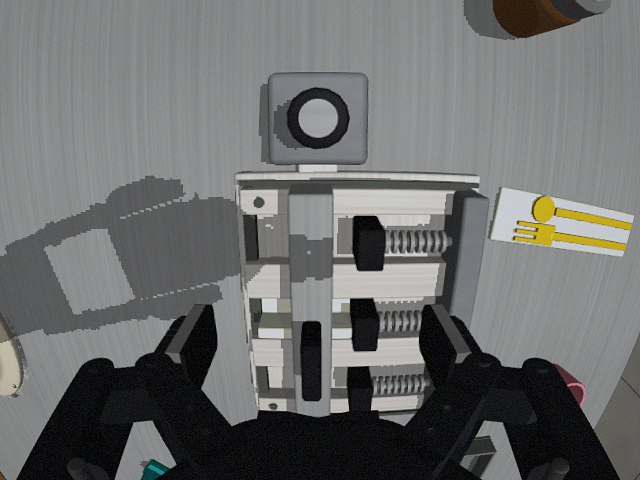

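Request:
{"method": "servo_tool", "body": {"motion": "0 0 0 -0.021 -0.001 0 0; 0 0 0 -0.021 -0.001 0 0; 0 0 0 -0.021 -0.001 0 0; 0 0 0 -0.0195 -0.001 0.01 0; 0 0 0 0 0 0.015 0; 0 0 0 0 0 0.02 0; 0 0 0 0 0 0.02 0; 0 0 0 0 0 0.015 0; 0 0 0 0 0 0.004 0; 0 0 0 0 0 0 1; 0 0 0 0 0 0 1; 0 0 0 0 0 0 1; 0 0 0 0 0 0 1; 0 0 0 0 0 0 1; 0 0 0 0 0 0 1; 0 0 0 0 0 0 1; 0 0 0 0 0 0 1; 0 0 0 0 0 0 1"}}

```text
t: 8.25
eef_pos: [0.5024, 0.0963, 0.0773]
tcp_rot: [[-0.015, 1.0, 0.001], [1.0, 0.015, 0.0], [0.0, 0.001, -1.0]]
force: [-1.4, -0.2, 6.3]
gripper_width: 0.152
```

Request:
{"method": "servo_tool", "body": {"motion": "0 0 0 0 0.006 0 1; 0 0 0 0 0.01 0 1; 0 0 0 0 0.012 0 1; 0 0 0 0 0.012 0 1; 0 0 0 0 0.012 0 1; 0 0 0 0 0.012 0 1; 0 0 0 0 0.012 0 1; 0 0 0 0 0.012 0 1; 0 0 0 0 0.01 0 1; 0 0 0 0 0.006 0 1; 0 0 0 0 0.004 0 1; 0 0 0 0 0.002 0 1; 0 0 0 0 0.002 0 1; 0 0 0 0 0.002 0 1; 0 0 0 0 0 0 1; 0 0 0 0 0 0 1"}}

```text
t: 9.58
eef_pos: [0.6115, 0.0979, 0.0773]
tcp_rot: [[-0.015, 1.0, -0.011], [1.0, 0.015, -0.001], [-0.001, -0.011, -1.0]]
force: [-25.4, -2.0, 15.2]
gripper_width: 0.149
```

The rail travelled about 109 mm to its stop (25 N). Release, rise, turn jaws across the lanes, look.

Request:
{"method": "servo_tool", "body": {"motion": "0 0 0 0 -0.004 0 0; 0 0 0 0 0 0 0; 0 0 0 0 0 0 0; 0 0 0 0 0 0 0; 0 0 0 0 0 -0.02 0; 0 0 0 0 0 -0.02 0; 0 0 0 0 0 -0.02 0; 0 0 -7.1 0 0 -0.02 0; 0 0 -7.1 0 0 -0.01 0; 0 0 -7.1 0 0 0 0; 0 0 -7.1 0 0 0 0; 0 0 -7.1 0 0 0 0; 0 0 -7.1 0 0 0 0; 0 0 -7.1 0 0 0 0; 0 0 -7.1 0 0 0 0; 0 0 -7.1 0 0 0 0; 0 0 -7.1 0 0 0 0; 0 0 -7.1 0 0 0 0; 0 0 -7.1 0 0 0 0; 0 0 -4.8 0 0 0 0"}}

```text
t: 11.25
eef_pos: [0.6123, 0.0978, 0.1659]
tcp_rot: [[-1.0, -0.021, -0.0], [-0.021, 1.0, -0.0], [0.0, -0.0, -1.0]]
force: [0.6, -0.3, 1.3]
gripper_width: 1.004
```

```bash
sed -i 's/^O=.*/O=np.array([0.507,0.0945]); YAW=np.radians(0.9)/' h.py
python3 - <<'E'
from h import *
go(*d2w(-11,0),.16,180.9)
E
```

```text
t 11.25 pos [0.6123 0.0978 0.1659] head -178.8 w 1.004 F [ 0.6 -0.3  1.3]
turn [-0.  -0.   0.3] shift [ 0.1163 -0.0017  0.0059]
```

Request:
{"method": "servo_tool", "body": {"motion": "0 0 0.3 0.02 0 0 0; 0 0 0 0.02 0 0 0; 0 0 0 0.02 0 0 0; 0 0 0 0.02 0 0 0; 0 0 0 0.02 0 0 0; 0 0 0 0.016 -0.0015 0 0; 0 0 0 0 0 0 0; 0 0 0 0 0 0 0"}}

```text
t: 11.92
eef_pos: [0.4963, 0.0952, 0.1666]
tcp_rot: [[-1.0, -0.01, 0.001], [-0.01, 1.0, 0.0], [-0.001, 0.0, -1.0]]
force: [-0.5, 0.5, -0.3]
gripper_width: 1.0
```

Run:
```python
from h import *
p=snap('wrist','w3.png'); W=wcloud(p); np.save('w3.npy',W)
go(*d2w(-11,0),.035,180.9)
rect(W,(.44,.535,.07,.12,.044,.055),'carrier spine')
rect(W,(.56,.64,-.04,.22,.066,.076),'rail');rect(W,(.56,.64,.04,.14,.1,.112),'tab')
rect(W,(.525,.57,.15,.18,.052,.06),'fol2');rect(W,(.525,.57,.07,.12,.0525,.06),'fol1');rect(W,(.525,.57,.0,.05,.052,.06),'fol0')
p=snap('top','t3.png'); T=cloud(p)
for l in ['strip_a_mid','empty_0_mid']:
  for r in ctrl.masks_of(l,p): print(l,r['p'],r['xy'],np.nanmedian(T[r['region']],0))
```

```text
t 11.97 pos [0.4967 0.0952 0.1665] head -179.5 w 1.000 F [-0.6 -0.2 -0.9]
turn [ 0.01  0.07 -0.36] shift [ 0.0007 -0.0008  0.1315]
carrier spine 1590 c 495.9 93.6 sz [31.4 78.2] an 89.99 med [0.4976 0.0927 0.052 ]
rail 5495 c 610.3 97.1 sz [ 31.2 194.3] an 0.99 med [0.6058 0.0992 0.0699]
tab 1148 c 610.1 94.3 sz [15.5 49.9] an 1.48 med [0.6074 0.0947 0.1054]
fol2 911 c 542.6 165.0 sz [29.9 21. ] an 89.95 med [0.5418 0.1649 0.0558]
fol1 1050 c 539.5 93.3 sz [28.1 31.7] an 1.17 med [0.5421 0.0935 0.0559]
fol0 921 c 544.2 22.0 sz [20.5 32.2] an 2.5 med [0.5436 0.0223 0.0558]
strip_a_mid 0.91 [380.3, 339.4] [ 0.30871241 -0.21383695  0.03002064]
strip_a_mid 0.77 [402.3, 276.7] [ 0.4529189  -0.2616251   0.03505712]
empty_0_mid 0.35 [284.3, 232.6] [0.55479995 0.01986342 0.04360717]
```

View pics/w3.png

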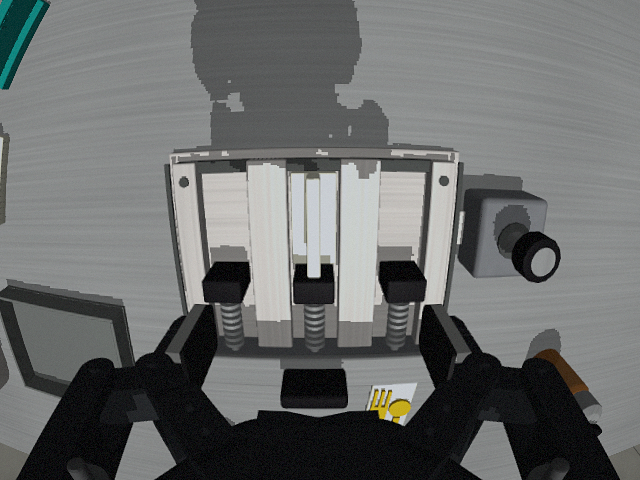

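View pics/t3.png

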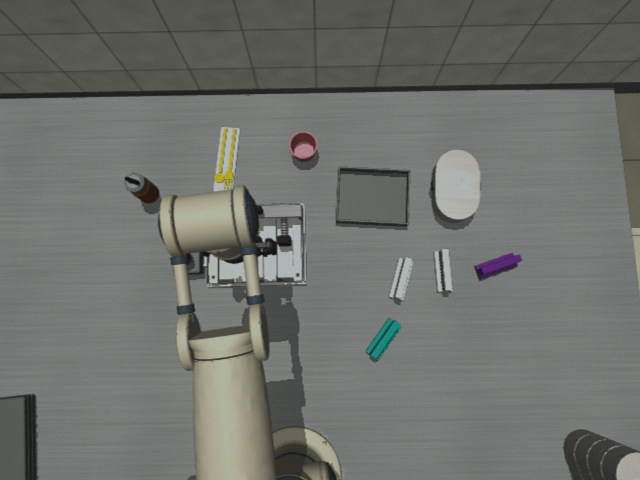

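The wrist picture confirms a spent carrier only in lane 1 (spine at (313,225)); lanes 0 and 2 are empty and the rail is fully back. Picking the carrier.

Request:
{"method": "servo_tool", "body": {"motion": "0 0 -0.3 0 -0.002 0.02 0; 0 0 0 0 0 0.02 0; 0 0 0 0 0 0.02 0; 0 0 0 0 0 0.02 0; 0 0 0 0 0 0.02 0; 0 0 0 0 0 0.015 0; 0 0 0 0 0 0.01 0; 0 0 0 0 0 0.006 0; 0 0 0 0 0 0 1; 0 0 0 0 0 0 1; 0 0 0 0 0 0 1; 0 0 0 0 0 0 1; 0 0 0 0 0 0 1; 0 0 0 0 0 0 1; 0 0 0 0 0 0 1; 0 0 0 0 0 0 1; 0 0 0 0 0 0 1", "force": 50}}

```text
t: 13.53
eef_pos: [0.4964, 0.0932, 0.0359]
tcp_rot: [[-1.0, -0.015, 0.001], [-0.015, 1.0, 0.0], [-0.001, 0.0, -1.0]]
force: [-0.6, -0.5, 3.6]
gripper_width: 0.106
```

Request:
{"method": "servo_tool", "body": {"motion": "0 0 0 0 0 -0.01 1; 0 0 0 0 0 -0.02 1; 0 0 0 0 0 -0.02 1; 0 0 0 0 0 -0.02 1; 0 0 0 0 0 -0.02 1; 0 0 0 0 0 -0.02 1; 0 0 0 -0.004 -0.02 -0.01 1; 0 0 0 -0.01 -0.02 0 1; 0 0 0 -0.01 -0.02 0 1; 0 0 0 -0.01 -0.02 0 1; 0 0 0 -0.01 -0.02 0 1; 0 0 0 -0.01 -0.02 0 1; 0 0 0 -0.01 -0.02 0 1; 0 0 0 -0.01 -0.02 0 1; 0 0 0 -0.01 -0.02 0 1; 0 0 0 -0.01 -0.02 0 1; 0 0 0 -0.01 -0.02 0 1; 0 0 0 -0.01 -0.02 0 1; 0 0 0 -0.01 -0.02 0 1; 0 0 0 -0.01 -0.02 0 1"}}

```text
t: 15.2
eef_pos: [0.6343, -0.1857, 0.1553]
tcp_rot: [[-1.0, -0.015, -0.001], [-0.015, 1.0, 0.0], [0.001, 0.0, -1.0]]
force: [0.0, -0.5, -0.3]
gripper_width: 0.102
```

```bash
sed -i 's/^O=.*/O=np.array([0.506,0.0933]); YAW=np.radians(0.9)/' h.py
python3 - <<'E'
from h import *
go(.66,-.199,.15,175.9)
E
```

```text
t 15.20 pos [ 0.6343 -0.1857  0.1553] head -179.2 w 0.102 F [ 0.  -0.5 -0.3]
turn [ 0.02 -0.04  4.95] shift [-0.0266 -0.0115  0.0053]
```

Request:
{"method": "servo_tool", "body": {"motion": "0 0 5 0 0 0 1; 0 0 0 -0.013 -0.006 0 1; 0 0 0 -0.013 -0.006 0 1; 0 0 0 0 0 0.02 1; 0 0 0 0 0 0.02 1; 0 0 0 0 0 0 1; 0 0 0 0 0 0 1"}}

```text
t: 15.78
eef_pos: [0.6582, -0.1982, 0.1135]
tcp_rot: [[-0.997, 0.072, -0.004], [0.072, 0.997, 0.002], [0.004, 0.001, -1.0]]
force: [0.2, -0.1, 0.0]
gripper_width: 0.102
```

Run:
```python
from h import *
go(.66,-.199,.03,175.9)
p=snap('wrist','w4.png'); W=wcloud(p); rect(W,(.54,.78,-.32,-.08,.024,.034),'tray')
```

```text
t 15.78 pos [ 0.6582 -0.1982  0.1135] head 175.9 w 0.102 F [ 0.2 -0.1  0. ]
turn [ 0.07 -0.24 -0.05] shift [-0.0019 -0.0007  0.0835]
tray 6421 c 659.5 -200.2 sz [180.6 140.7] an 86.18 med [ 0.6405 -0.1967  0.0315]
```

View pics/w4.png

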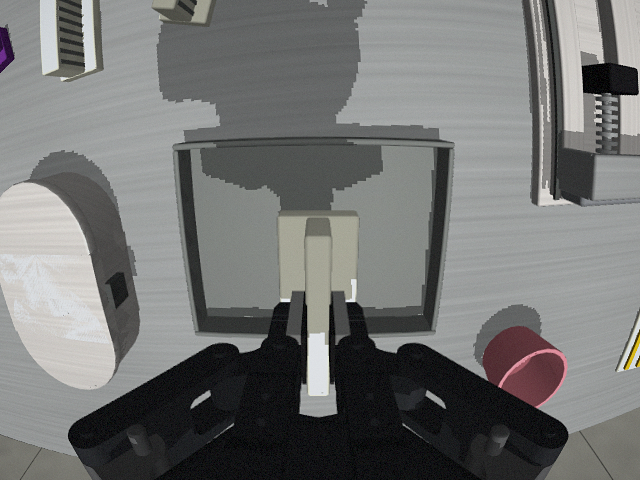

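The carrier is held over the middle of the tray (rim 176–452 px). Lower and release.

Request:
{"method": "servo_tool", "body": {"motion": "0 0 0 -0.002 -0.001 0.02 1; 0 0 0 0 0 0.02 1; 0 0 0 0 0 0.02 1; 0 0 0 0 0 0.015 1; 0 0 0 0 0 0.007 1; 0 0 0 0 0 0.003 1; 0 0 0 0 0 0 1; 0 0 0 0 0 0 0; 0 0 0 0 0 0 0; 0 0 0 0 0 0 0; 0 0 0 0 0 0 0; 0 0 0 0 0 0 0; 0 0 0 0 0 -0.015 0; 0 0 0 0 0 -0.02 0; 0 0 0 0 0 -0.02 0; 0 0 0 0 0 -0.02 0; 0 0 0 0 0 -0.02 0; 0 0 0 0 0 -0.02 0; 0 0 0 0 0 0 0"}}

```text
t: 17.42
eef_pos: [0.663, -0.2004, 0.1529]
tcp_rot: [[-0.997, 0.072, 0.009], [0.072, 0.997, -0.003], [-0.009, -0.003, -1.0]]
force: [0.6, 0.2, 1.2]
gripper_width: 0.995
```

Run:
```python
from h import *
p=snap('top','t4.png'); T=cloud(p); 
rect(T,(.38,.53,-.33,-.21,.042,.05),'A');rect(T,(.38,.53,-.43,-.335,.042,.05),'B')
p=snap('wrist','w5.png'); W=wcloud(p); rect(W,(.57,.75,-.28,-.12,.036,.055),'carrier spine')
rect(W,(.38,.53,-.33,-.21,.04,.055),'Aw');rect(W,(.38,.53,-.43,-.335,.04,.055),'Bw')
go(.4515,-.264,.15,163)
```

```text
A 276 c 452.4 -265.0 sz [17.3 99.2] an 73.17 med [ 0.4518 -0.265   0.0456]
B 269 c 470.1 -369.3 sz [98.6 17.6] an 2.21 med [ 0.4685 -0.3691  0.0457]
carrier spine 1422 c 658.6 -198.3 sz [ 9.6 74.9] an 85.93 med [ 0.6566 -0.1982  0.0415]
Aw 347 c 491.3 -275.9 sz [17.3 12.2] an 72.75 med [ 0.4922 -0.2753  0.044 ]
Bw 1297 c 487.2 -366.4 sz [60.4 18.2] an 1.1 med [ 0.4898 -0.3654  0.0439]
t 17.52 pos [ 0.6617 -0.2     0.1476] head 175.8 w 1.001 F [ 0.2 -0.1 -0.2]
turn [-0.03  0.2  12.85] shift [ 0.1824 -0.1227 -0.0024]
```

View pics/w5.png

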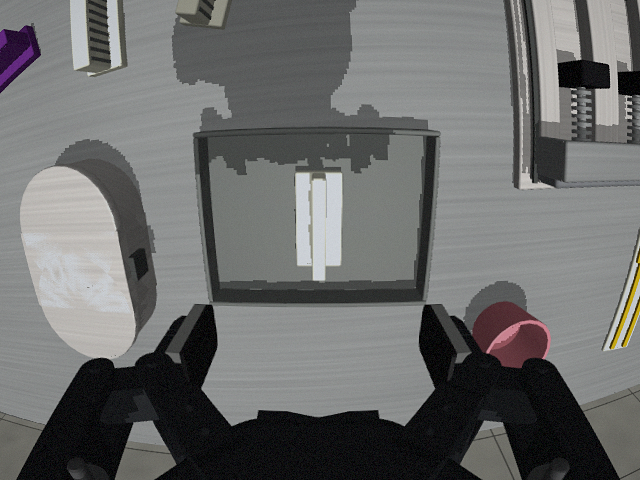

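The carrier stands upright in the tray. Now above strip A.

Request:
{"method": "servo_tool", "body": {"motion": "0 0 6.4 0 0 0 0; 0 0 6.4 0 0 0 0; 0 0 0 0.018 -0.012 0 0; 0 0 0 0.018 -0.012 0 0; 0 0 0 0.018 -0.012 0 0; 0 0 0 0.018 -0.012 0 0; 0 0 0 0.018 -0.012 0 0; 0 0 0 0.018 -0.012 0 0; 0 0 0 0.018 -0.012 0 0; 0 0 0 0.018 -0.012 0 0; 0 0 0 0.018 -0.012 0 0; 0 0 0 0.02 -0.013 0 0; 0 0 0 0 0 0 0; 0 0 0 0 0 0 0"}}

```text
t: 18.68
eef_pos: [0.4508, -0.2625, 0.1443]
tcp_rot: [[-0.956, 0.293, -0.001], [0.293, 0.956, 0.001], [0.001, 0.001, -1.0]]
force: [1.6, 0.3, -0.5]
gripper_width: 0.998
```

```bash
cat >> h.py <<'E'
def strip(W,c,r=.075,z=(.036,.055)):
    m=(np.hypot(W[...,0]-c[0],W[...,1]-c[1])<r)&(W[...,2]>z[0])&(W[...,2]<z[1]); q=W[m][:,:2]
    if len(q)<20: print('none'); return
    l=cv2.minAreaRect((q*1000).astype(np.float32)); print('strip',len(q),np.round(l[0],1),np.round(l[1],1),round(l[2],2))
    c=q.mean(0);V=np.linalg.svd(q-c,full_matrices=False)[2];print(' pca dir',round(np.degrees(np.arctan2(V[0,1],V[0,0]))%180,2),'mean',np.round(c,4),'ztop',np.round(np.median(W[m][:,2]),4))
E
python3 - <<'E'
from h import *
p=snap('wrist','w6.png'); W=wcloud(p); strip(W,(.452,-.264))
go(.4515,-.264,.024,163)
E
```

```text
strip 3292 [ 450.7 -263.6] [ 17.  100.2] 73.24
 pca dir 163.35 mean [ 0.4475 -0.2626] ztop 0.0463
t 18.73 pos [ 0.4516 -0.2623  0.1445] head 163.0 w 0.998 F [ 0.4 -0.3  0.1]
turn [ 0.04 -0.05  0.01] shift [-0.0004 -0.0017  0.1205]
```

View pics/w6.png

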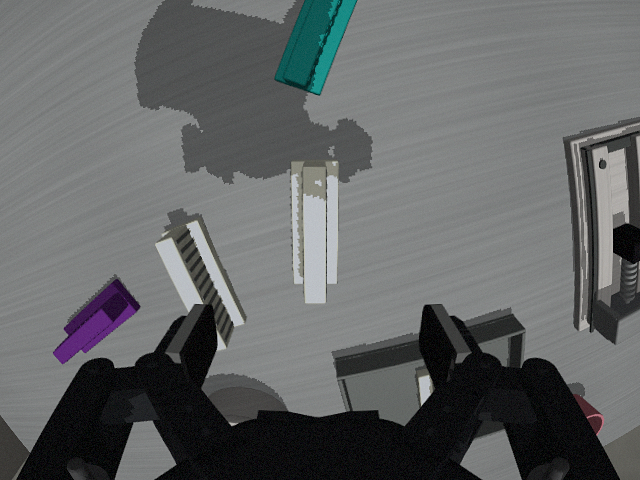

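White strip A is centred under the gripper at (315,235); turquoise is at (318,45) and purple at (97,318), both clear. Grasping A.

Request:
{"method": "servo_tool", "body": {"motion": "0 0 0 0 -0.0015 0.02 0; 0 0 0 0 0 0.02 0; 0 0 0 0 0 0.02 0; 0 0 0 0 0 0.02 0; 0 0 0 0 0 0.02 0; 0 0 0 0 0 0.013 0; 0 0 0 0 0 0.007 0; 0 0 0 0 0 0 0; 0 0 0 0 0 0 1; 0 0 0 0 0 0 1; 0 0 0 0 0 0 1; 0 0 0 0 0 0 1; 0 0 0 0 0 0 1; 0 0 0 0 0 0 1; 0 0 0 0 0 0 1; 0 0 0 0 0 0 1; 0 0 0 0 0 0 1", "force": 70}}

```text
t: 20.15
eef_pos: [0.4516, -0.2643, 0.026]
tcp_rot: [[-0.957, 0.292, 0.001], [0.292, 0.957, -0.001], [-0.001, -0.001, -1.0]]
force: [-1.0, -1.0, 4.6]
gripper_width: 0.169
```

Run:
```python
from h import *
print(d2w(0,-72),d2w(20,-72),d2w(0,72))
go(*d2w(0,-72),.024,180.9)
```

```text
[0.50713093 0.02130888] [0.52712846 0.02162303] [0.50486907 0.16529112]
t 20.15 pos [ 0.4516 -0.2643  0.026 ] head 163.0 w 0.169 F [-1.  -1.   4.6]
turn [ -0.04   0.06 -17.86] shift [-0.06    0.2847  0.002 ]
```

Request:
{"method": "servo_tool", "body": {"motion": "0 0 0 0 0 -0.01 1; 0 0 0 0 0 -0.02 1; 0 0 0 0 0 -0.02 1; 0 0 0 0 0 -0.02 1; 0 0 -6 0 0 -0.02 1; 0 0 -6 0 0 -0.01 1; 0 0 -5.9 0 0 0 1; 0 0 0 -0.002 0.022 0 1; 0 0 0 -0.002 0.022 0 1; 0 0 0 -0.002 0.022 0 1; 0 0 0 -0.002 0.022 0 1; 0 0 0 -0.002 0.022 0 1; 0 0 0 -0.002 0.022 0 1; 0 0 0 -0.002 0.022 0 1; 0 0 0 -0.002 0.022 0 1; 0 0 0 -0.002 0.022 0 1; 0 0 0 -0.002 0.022 0 1; 0 0 0 -0.002 0.022 0 1; 0 0 0 -0.002 0.022 0 1; 0 0 0 0 0 0 1"}}

```text
t: 21.82
eef_pos: [0.4706, 0.0038, 0.1252]
tcp_rot: [[-1.0, -0.02, -0.001], [-0.02, 1.0, 0.002], [0.001, 0.002, -1.0]]
force: [0.2, -0.4, -1.5]
gripper_width: 0.168
```

Run:
```python
from h import *
go(*d2w(-32,-72),.1,180.9)
p=snap('wrist','w7.png');W=wcloud(p)
s=ctrl.sense(); strip(W,s['eef_pos'],r=.09,z=(s['eef_pos'][2]+.012,s['eef_pos'][2]+.026))
rect(W,(.525,.57,.0,.05,.052,.06),'fol0')
p=snap('side','s7.png')
```

```text
t 21.82 pos [0.4706 0.0038 0.1252] head -178.9 w 0.168 F [ 0.2 -0.4 -1.5]
turn [ 0.13 -0.05  0.24] shift [-0.0048  0.0169  0.0252]
strip 10130 [467.   4.] [96.9 40.6] 15.27
 pca dir 1.28 mean [0.4588 0.0029] ztop 0.1454
fol0 0
```

View pics/w7.png

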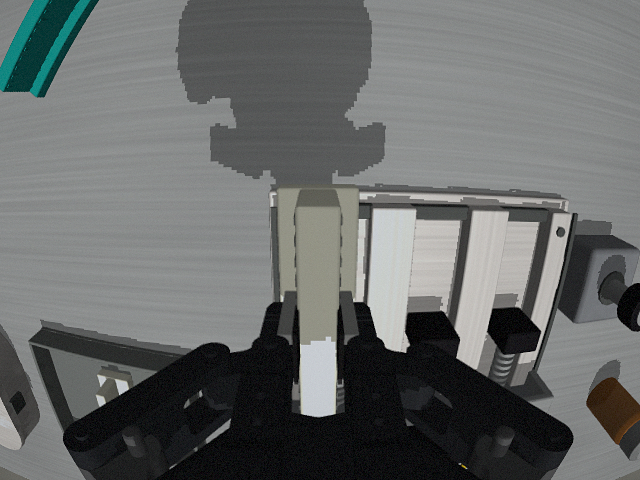

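Request:
{"method": "servo_tool", "body": {"motion": "0 0 0.2 -0.005 0.0085 0 1; 0 0 0 0 0.0085 0 1; 0 0 0 0 0 0.02 1; 0 0 0 0 0 0.02 1; 0 0 0 0 0 0.02 1; 0 0 0 0 0 0.005 1; 0 0 0 0 0 0 1; 0 0 0 0 0 0 1"}}

```text
t: 22.58
eef_pos: [0.4759, 0.0175, 0.0609]
tcp_rot: [[-1.0, -0.013, 0.0], [-0.013, 1.0, 0.0], [-0.0, 0.0, -1.0]]
force: [0.7, 1.3, -1.2]
gripper_width: 0.171
```

Run:
```python
from h import *
go(*d2w(8,-72),.06,180.9)
p=snap('wrist','w8.png');W=wcloud(p); np.save('w8.npy',W)
s=ctrl.sense(); z=s['eef_pos'][2]
# nose part cross sections: foot and spine near nose, lane blocks
v,u=np.mgrid[0:480,0:640]
for x0 in (.43,.44,.45,.46):
    m=(abs(W[...,0]-x0)<.003)
    for n,lo,hi,a,b in (('spine',z+.012,z+.026,-.01,.05),('foot',z-.018,z-.01,-.02,.06)):
        k=m&(W[...,2]>lo)&(W[...,2]<hi)&(W[...,1]>a)&(W[...,1]<b)
        q=W[k]; print(x0,n,len(q), (q[:,1].min().round(4),q[:,1].max().round(4)) if len(q) else '')
    k=m&(W[...,2]>.026)&(W[...,2]<.034)&(abs(W[...,1]-.02)<.06)&(W[...,0]>.447); print(' blk',np.round(np.sort(W[k][:,1])[::20],3))
```

```text
t 22.58 pos [0.4759 0.0175 0.0609] head -179.3 w 0.171 F [ 0.7  1.3 -1.2]
turn [ 0.    0.01 -0.18] shift [-0.0393  0.0033  0.0009]
0.43 spine 798 (np.float64(0.0094), np.float64(0.0264))
0.43 foot 547 (np.float64(0.0001), np.float64(0.036))
 blk []
0.44 spine 730 (np.float64(0.0095), np.float64(0.0265))
0.44 foot 431 (np.float64(0.0001), np.float64(0.0361))
 blk []
0.45 spine 678 (np.float64(0.0098), np.float64(0.0264))
0.45 foot 411 (np.float64(0.0003), np.float64(0.036))
 blk [-0.027 -0.026 -0.025 -0.024 -0.023 -0.023 -0.019 -0.018 -0.018 -0.017
 -0.016 -0.015 -0.014 -0.013 -0.012 -0.011 -0.011 -0.01  -0.009 -0.008
 -0.007 -0.007 -0.006 -0.005 -0.004 -0.004 -0.003 -0.002  0.041  0.041
  0.042  0.042  0.043  0.044  0.045  0.045  0.046  0.047  0.048  0.048
  0.049  0.05   0.05   0.051  0.052  0.053  0.053  0.054  0.055  0.056
  0.057  0.057  0.058  0.059  0.06   0.061  0.062  0.062  0.063  0.064
  0.065  0.066  0.066  0.067  0.068  0.069  0.07 ]
0.46 spine 639 (np.float64(0.0097), np.float64(0.0269))
0.46 foot 392 (np.float64(0.0005), np.float64(0.0362))
 blk [-0.027 -0.026 -0.025 -0.024 -0.023 -0.023 -0.019 -0.018 -0.017 -0.016
 -0.015 -0.015 -0.014 -0.013 -0.012 -0.011 -0.01  -0.009 -0.008 -0.008
 -0.007 -0.006 -0.005 -0.004 -0.004 -0.003 -0.002  0.041  0.041  0.042
  0.043  0.044  0.045  0.046  0.047  0.048  0.049  0.05   0.051  0.051
  0.052  0.053  0.054  0.055  0.056  0.057  0.058  0.059  0.06   0.061
  0.062  0.063  0.064  0.065  0.066  0.067  0.068  0.069  0.069  0.071]
```

View pics/w8.png

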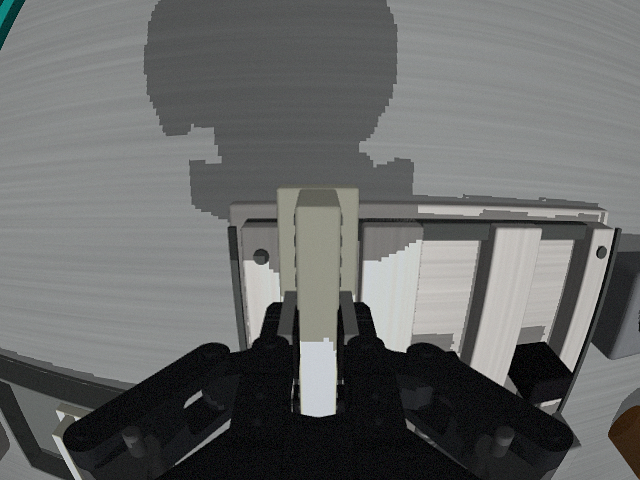

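Strip is about 2.5 mm off lane 0's centre in y; correct it, push back against the follower, then lower.

Request:
{"method": "servo_tool", "body": {"motion": "0 0 -0.2 0 0.0027 0 1; 0 0 0 -0.008 0 0 1; 0 0 0 -0.008 0 0 1; 0 0 0 -0.008 0 0 1; 0 0 0 -0.008 0 0 1; 0 0 0 -0.008 0 0 1; 0 0 0 0 0 0 1; 0 0 0 0 0 0 1"}}

```text
t: 23.3
eef_pos: [0.5156, 0.0209, 0.0599]
tcp_rot: [[-1.0, -0.017, -0.002], [-0.017, 1.0, -0.0], [0.002, -0.0, -1.0]]
force: [-5.2, 0.6, 1.3]
gripper_width: 0.168
```

Run:
```python
from h import *
go(*d2w(9,-72),.039,180.9)
p=snap('wrist','w9.png');W=wcloud(p)
s=ctrl.sense(); z=s['eef_pos'][2]
for x0 in (.48,.49,.5):
    m=(abs(W[...,0]-x0)<.003)
    for n,lo,hi,a,b in (('spine',z+.012,z+.026,-.01,.05),('foot',z-.018,z-.01,-.02,.06)):
        k=m&(W[...,2]>lo)&(W[...,2]<hi)&(W[...,1]>a)&(W[...,1]<b)
        q=W[k]; print(x0,n,len(q), (q[:,1].min().round(4),q[:,1].max().round(4)) if len(q) else '')
for x0 in (.465,.475,.485):
    m=(abs(W[...,0]-x0)<.003)
    k=m&(W[...,2]>.026)&(W[...,2]<.033)&(abs(W[...,1]-.02)<.06); q=np.sort(W[k][:,1]); i=np.argmax(np.diff(q)); print(' lane',q[i],q[i+1])
k=(abs(W[...,1]-.02)<.005)&(W[...,2]>z+.012)&(W[...,2]<z+.026); print('nose x',np.sort(W[k][:,0])[:5])
k=(abs(W[...,1]-.02)<.04)&(W[...,2]>.017)&(W[...,2]<.026)&(W[...,0]<.48); print('lip x',np.percentile(W[k][:,0],[1,99]))
```

```text
t 23.30 pos [0.5156 0.0209 0.0599] head -179.1 w 0.168 F [-5.2  0.6  1.3]
turn [-0.   -0.11  0.05] shift [-0.0006  0.0006  0.0209]
0.48 spine 733 (np.float64(0.0128), np.float64(0.0297))
0.48 foot 436 (np.float64(0.0038), np.float64(0.0393))
0.49 spine 676 (np.float64(0.0129), np.float64(0.0301))
0.49 foot 426 (np.float64(0.0035), np.float64(0.0394))
0.5 spine 628 (np.float64(0.013), np.float64(0.0347))
0.5 foot 394 (np.float64(0.0038), np.float64(0.0394))
 lane 9.469006664936455e-05 0.04077811799921768
 lane -0.00016150592325196722 0.040991913621597875
 lane 9.852599392280378e-05 0.0412213473182538
nose x [0.46350939 0.46355161 0.46361279 0.46361791 0.46362097]
lip x [0.44621031 0.4757098 ]
```

View pics/w9.png

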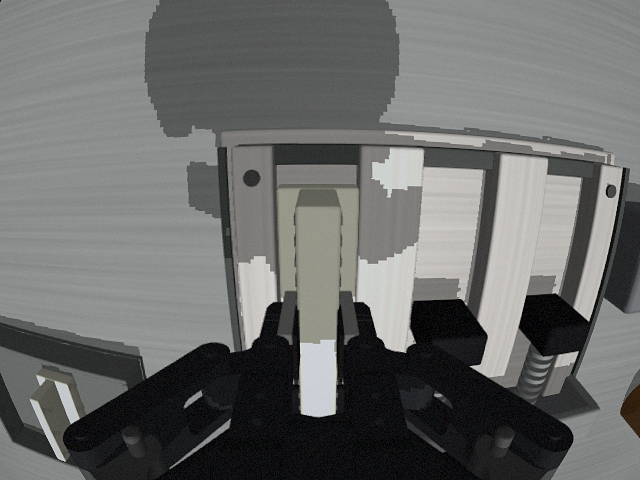

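Aligned (foot 0.0037–0.0394 in lane 0.000–0.041), nose about 7 mm behind the lip. Lower and bring to the lip.

Request:
{"method": "servo_tool", "body": {"motion": "0 0 0 0 -0.0008 0.004 1; 0 0 0 0 0 0.004 1; 0 0 0 0 0 0.004 1; 0 0 0 0 0 0.004 1; 0 0 0 0 0 0.004 1; 0 0 0 0 0 0.001 1; 0 0 0 0 0 0 1"}}

```text
t: 23.93
eef_pos: [0.5148, 0.02, 0.0384]
tcp_rot: [[-1.0, -0.017, -0.003], [-0.017, 1.0, -0.0], [0.003, -0.0, -1.0]]
force: [-5.1, -1.5, -0.8]
gripper_width: 0.171
```

Request:
{"method": "servo_tool", "body": {"motion": "0 0 0 0.003 0 0 1; 0 0 0 0.003 0 0 1; 0 0 0 0.001 0 0 1; 0 0 0 0 0 0 1; 0 0 0 0 0 0 1"}}

```text
t: 24.35
eef_pos: [0.5084, 0.0199, 0.0388]
tcp_rot: [[-1.0, -0.016, -0.0], [-0.016, 1.0, -0.0], [0.0, -0.0, -1.0]]
force: [-2.1, -1.0, -4.4]
gripper_width: 0.167
```

Run:
```python
from h import *
go(*d2w(0,-72),.038,180.9)
p=snap('wrist','w10.png');W=wcloud(p)
s=ctrl.sense(); z=s['eef_pos'][2]
k=(abs(W[...,1]-.02)<.005)&(W[...,2]>z+.012)&(W[...,2]<z+.026); print('nose x',np.sort(W[k][:,0])[:5],np.median(W[k][:,2]))
```

```text
t 24.35 pos [0.5084 0.0199 0.0388] head -179.1 w 0.167 F [-2.1 -1.  -4.4]
turn [-0.   -0.02  0.04] shift [0.0013 0.0014 0.0008]
nose x [0.45641575 0.4565305  0.4565757  0.45659834 0.45663593] 0.05912360761660697
```

View pics/w10.png

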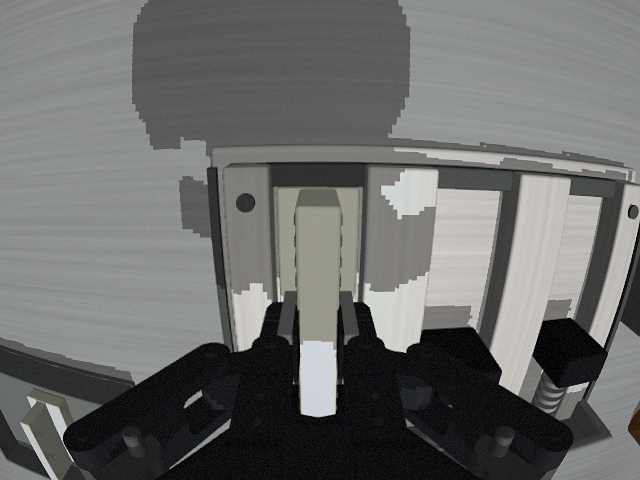

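Request:
{"method": "servo_tool", "body": {"motion": "0 0 0 0 0 0 0.6; 0 0 0 0 0 0 0.5; 0 0 0 0 0 0 0; 0 0 0 0 0 0 0; 0 0 0 0 0 0 0; 0 0 0 0 0 -0.01 0; 0 0 0 0 0 -0.02 0; 0 0 0 0 0 -0.02 0; 0 0 0 0 0 -0.02 0; 0 0 0 0 0 -0.02 0; 0 0 0 0 0 -0.02 0; 0 0 0 0 0 0 0"}}

```text
t: 25.4
eef_pos: [0.5107, 0.0199, 0.1553]
tcp_rot: [[-1.0, -0.017, 0.009], [-0.017, 1.0, -0.0], [-0.009, -0.0, -1.0]]
force: [0.2, -0.7, 0.6]
gripper_width: 1.0
```

Run:
```python
from h import *
p=snap('wrist','w11.png');W=wcloud(p)
k=(abs(W[...,1]-.02)<.005)&(W[...,2]>.045)&(W[...,2]<.063)&(W[...,0]<.55); q=W[k];print('strip x',np.percentile(q[:,0],[.5,99.5]),np.median(q[:,2]))
strip(W,(.506,.02),r=.06,z=(.05,.063))
p=snap('top','t11.png');T=cloud(p)
strip(T,(.452,-.264)); rect(T,(.38,.53,-.43,-.335,.042,.05),'B')
go(.469,-.3665,.145,182)
```

```text
strip x [0.45581479 0.54942472] 0.05691849242152983
strip 3863 [510.8  20.4] [110.1  32. ] 1.64
 pca dir 0.93 mean [0.5098 0.0209] ztop 0.0567
none
B 263 c 470.3 -369.2 sz [98.7 17.7] an 2.39 med [ 0.4705 -0.3689  0.0455]
t 25.50 pos [0.5093 0.02   0.1507] head -179.1 w 1.000 F [ 0.8  0.3 -0.2]
turn [-0.01  0.16 -1.05] shift [ 0.0538 -0.3848  0.0057]
```

View pics/w11.png

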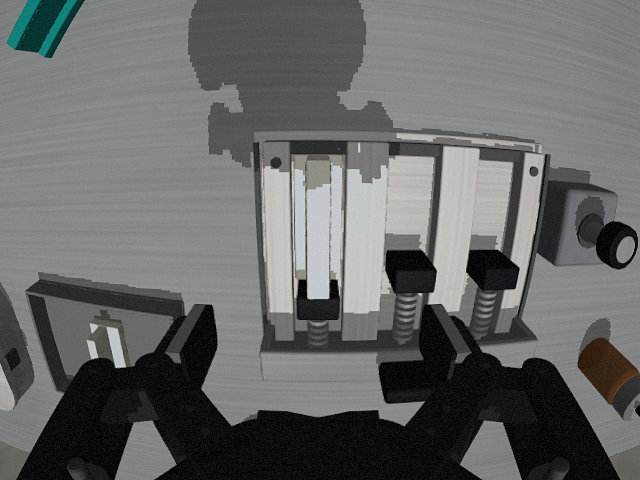

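View pics/t11.png

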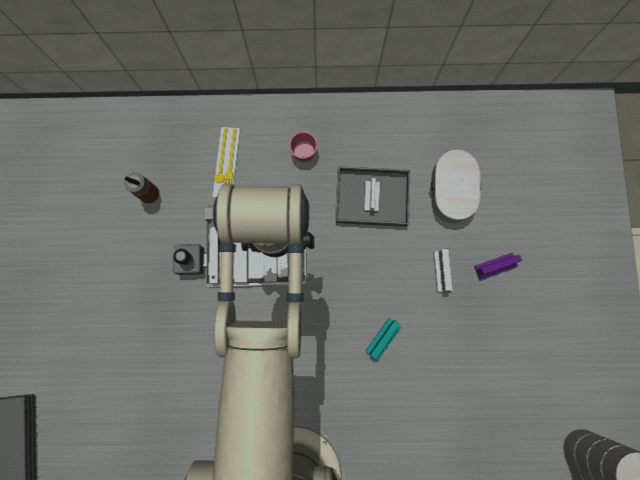

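Strip A is seated in lane 0, nose at the lip and top z about 57 mm. Now to strip B at (443,270).

Request:
{"method": "servo_tool", "body": {"motion": "0 0 -1.2 0.003 -0.02 0 0; 0 0 0 0.003 -0.022 0 0; 0 0 0 0.003 -0.022 0 0; 0 0 0 0.003 -0.022 0 0; 0 0 0 0.003 -0.022 0 0; 0 0 0 0.003 -0.022 0 0; 0 0 0 0.003 -0.022 0 0; 0 0 0 0.003 -0.022 0 0; 0 0 0 0.003 -0.022 0 0; 0 0 0 0.003 -0.022 0 0; 0 0 0 0.003 -0.022 0 0; 0 0 0 0.003 -0.022 0 0; 0 0 0 0.003 -0.022 0 0; 0 0 0 0.003 -0.022 0 0; 0 0 0 0.003 -0.022 0 0; 0 0 0 0.003 -0.022 0 0; 0 0 0 0.003 -0.022 0 0; 0 0 0 0.003 -0.016 0 0; 0 0 0 0 0 0 0; 0 0 0 0 0 0 0"}}

```text
t: 27.17
eef_pos: [0.4682, -0.3698, 0.1479]
tcp_rot: [[-0.999, -0.036, -0.002], [-0.036, 0.999, 0.002], [0.002, 0.002, -1.0]]
force: [0.3, 0.1, -0.4]
gripper_width: 0.997
```

Run:
```python
from h import *
p=snap('wrist','w12.png'); W=wcloud(p); strip(W,(.469,-.367))
go(.469,-.367,.024,182.2)
```

```text
strip 3209 [ 467.9 -367.7] [99.4 17. ] 2.36
 pca dir 2.21 mean [ 0.4647 -0.3678] ztop 0.0466
t 27.22 pos [ 0.4686 -0.3692  0.1483] head -177.9 w 1.003 F [ 1.7  0.5 -0.3]
turn [ 0.1  -0.06 -0.07] shift [-0.0005  0.0022  0.1243]
```

View pics/w12.png

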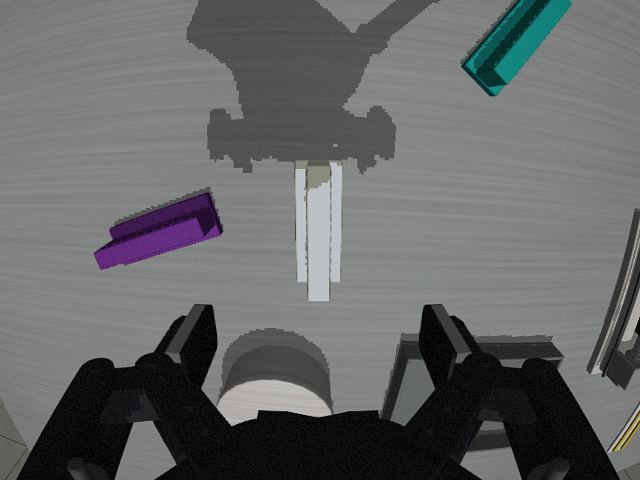

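White strip B is centred at (318,230), with purple clear at left. Descend half-closed to keep clear of purple.

Request:
{"method": "servo_tool", "body": {"motion": "0 0 0 0 0.0015 0 0.45; 0 0 0 0 0 0.02 0.45; 0 0 0 0 0 0.02 0.45; 0 0 0 0 0 0.02 0.45; 0 0 0 0 0 0.02 0.45; 0 0 0 0 0 0.02 0.45; 0 0 0 0 0 0.016 0.45; 0 0 0 0 0 0.008 0.45; 0 0 0 0 0 0 0.45; 0 0 0 0 0 0 1; 0 0 0 0 0 0 1; 0 0 0 0 0 0 1; 0 0 0 0 0 0 1; 0 0 0 0 0 0 1; 0 0 0 0 0 0 1; 0 0 0 0 0 0 1", "force": 70}}

```text
t: 28.55
eef_pos: [0.4697, -0.3689, 0.0273]
tcp_rot: [[-0.999, -0.037, 0.003], [-0.037, 0.999, -0.002], [-0.003, -0.002, -1.0]]
force: [0.2, -0.6, 6.0]
gripper_width: 0.171
```

Request:
{"method": "servo_tool", "body": {"motion": "0 0 0 0 0 -0.01 1; 0 0 0 0 0 -0.02 1; 0 0 0 0 0 -0.02 1; 0 0 0 0 0 -0.02 1; 0 0 0 0 0 -0.02 1; 0 0 1.3 0 0 -0.01 1; 0 0 0 0 0.024 0 1; 0 0 0 0 0.024 0 1; 0 0 0 0 0.024 0 1; 0 0 0 0 0.024 0 1; 0 0 0 0 0.024 0 1; 0 0 0 0 0.024 0 1; 0 0 0 0 0.024 0 1; 0 0 0 0 0.024 0 1; 0 0 0 0 0.024 0 1; 0 0 0 0 0.024 0 1; 0 0 0 0 0.024 0 1; 0 0 0 0 0.024 0 1; 0 0 0 0 0.024 0 1; 0 0 0 0 0.024 0 1"}}

```text
t: 30.22
eef_pos: [0.4633, -0.0311, 0.1249]
tcp_rot: [[-1.0, -0.013, -0.001], [-0.013, 1.0, 0.0], [0.001, 0.0, -1.0]]
force: [-0.3, 0.8, -0.7]
gripper_width: 0.161
```

Run:
```python
from h import *
go(*d2w(-33,72),.1,180.9)
```

```text
t 30.22 pos [ 0.4633 -0.0311  0.1249] head -179.2 w 0.161 F [-0.3  0.8 -0.7]
turn [ 0.   -0.05 -0.13] shift [-0.0117  0.1957  0.0249]
```

Request:
{"method": "servo_tool", "body": {"motion": "0 0 0 -0.001 0.022 0 1; 0 0 0 -0.001 0.022 0 1; 0 0 0 -0.001 0.022 0 1; 0 0 0 -0.001 0.022 0 1; 0 0 0 -0.001 0.022 0 1; 0 0 0 -0.001 0.022 0 1; 0 0 0 -0.001 0.022 0 1; 0 0 0 -0.001 0.022 0 1; 0 0 0 -0.002 0.014 0 1; 0 0 0 0 0 0.02 1; 0 0 0 0 0 0.02 1; 0 0 0 0 0 0.01 1; 0 0 0 0 0 0 1; 0 0 0 0 0 0 1"}}

```text
t: 31.38
eef_pos: [0.4705, 0.1576, 0.0748]
tcp_rot: [[-1.0, -0.014, -0.002], [-0.014, 1.0, -0.0], [0.002, -0.0, -1.0]]
force: [0.4, 1.3, -0.5]
gripper_width: 0.171
```

```bash
cat > lane.py <<'E'
from h import *
import sys
Y=float(sys.argv[1])
s=ctrl.sense(); z=s['eef_pos'][2]; X=s['eef_pos'][0]
p=snap('wrist',sys.argv[2]);W=wcloud(p)
for x0 in (X-.045,X-.035,X-.025):
    m=(abs(W[...,0]-x0)<.003)
    for n,lo,hi,a in (('spine',z+.012,z+.026,.03),('foot',z-.020,z-.008,.035)):
        k=m&(W[...,2]>lo)&(W[...,2]<hi)&(abs(W[...,1]-Y)<a)
        q=W[k]; print(round(x0,3),n,len(q), (q[:,1].min().round(4),q[:,1].max().round(4),'z',np.median(q[:,2]).round(4)) if len(q) else '')
for x0 in (.465,.475,.485,.5,.52):
    m=(abs(W[...,0]-x0)<.003)
    k=m&(W[...,2]>.026)&(W[...,2]<.033)&(abs(W[...,1]-Y)<.045); q=np.sort(W[k][:,1])
    if len(q)>5: i=np.argmax(np.diff(q)); print(' lane',x0,q[i].round(4),q[i+1].round(4),((q[i]+q[i+1])/2).round(4))
k=(abs(W[...,1]-s['eef_pos'][1])<.005)&(W[...,2]>z+.012)&(W[...,2]<z+.026); print('nose x',np.sort(W[k][:,0])[:3])
E
python3 lane.py .165 w13.png
python3 - <<'E'
from h import *
go(*d2w(-33,72),.06,180.9)
E
```

```text
0.425 spine 781 (np.float64(0.1495), np.float64(0.1665), 'z', np.float64(0.0951))
0.425 foot 529 (np.float64(0.1402), np.float64(0.1759), 'z', np.float64(0.061))
0.435 spine 717 (np.float64(0.1496), np.float64(0.1667), 'z', np.float64(0.095))
0.435 foot 432 (np.float64(0.1405), np.float64(0.1762), 'z', np.float64(0.061))
0.445 spine 669 (np.float64(0.1498), np.float64(0.167), 'z', np.float64(0.095))
0.445 foot 412 (np.float64(0.1404), np.float64(0.1765), 'z', np.float64(0.061))
 lane 0.465 0.1373 0.1847 0.161
 lane 0.475 0.1375 0.1849 0.1612
 lane 0.485 0.1373 0.1852 0.1612
 lane 0.5 0.1281 0.1902 0.1591
 lane 0.52 0.1215 0.1991 0.1603
nose x [0.41897127 0.41902093 0.41906401]
t 31.43 pos [0.4712 0.1577 0.076 ] head -179.2 w 0.165 F [-0.2  1.1 -0.2]
turn [ 0.    0.02 -0.1 ] shift [-0.0008  0.007   0.016 ]
```

View pics/w13.png

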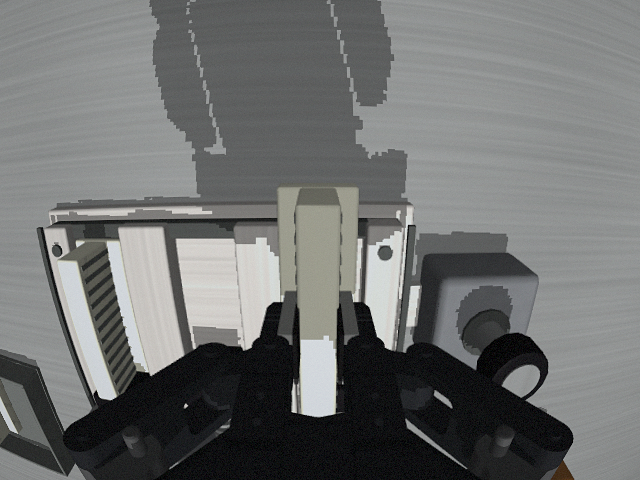

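Request:
{"method": "servo_tool", "body": {"motion": "0 0 -0.1 0 0.0066 0.005 1; 0 0 0 0 0 0.01 1; 0 0 0 -0.007 0 0 1; 0 0 0 -0.008 0 0 1; 0 0 0 -0.008 0 0 1; 0 0 0 -0.008 0 0 1; 0 0 0 -0.008 0 0 1; 0 0 0 -0.006 0 0 1; 0 0 0 0 0 0 1; 0 0 0 0 0 0 1"}}

```text
t: 32.27
eef_pos: [0.5157, 0.1651, 0.0598]
tcp_rot: [[-1.0, -0.016, -0.002], [-0.016, 1.0, -0.0], [0.002, -0.0, -1.0]]
force: [-5.4, 0.6, -1.7]
gripper_width: 0.168
```

```bash
python3 lane.py .1645 w14.png
python3 - <<'E'
from h import *
go(*d2w(9,72),.039,180.9)
E
```

```text
0.471 spine 785 (np.float64(0.1568), np.float64(0.1739), 'z', np.float64(0.0791))
0.471 foot 502 (np.float64(0.1475), np.float64(0.1832), 'z', np.float64(0.0452))
0.481 spine 713 (np.float64(0.157), np.float64(0.1741), 'z', np.float64(0.0791))
0.481 foot 425 (np.float64(0.1479), np.float64(0.1833), 'z', np.float64(0.0452))
0.491 spine 668 (np.float64(0.1572), np.float64(0.1743), 'z', np.float64(0.079))
0.491 foot 416 (np.float64(0.1477), np.float64(0.1838), 'z', np.float64(0.045))
 lane 0.465 0.1441 0.1848 0.1645
 lane 0.475 0.144 0.1853 0.1646
 lane 0.485 0.144 0.1853 0.1647
 lane 0.5 0.1442 0.1855 0.1649
 lane 0.52 0.1448 0.1856 0.1652
nose x [0.46342283 0.46342598 0.46342824]
t 32.32 pos [0.5155 0.1651 0.0598] head -179.1 w 0.166 F [-5.9 -0.  -1.5]
turn [-0.01 -0.12  0.04] shift [0.0016 0.0003 0.0208]
```

View pics/w14.png

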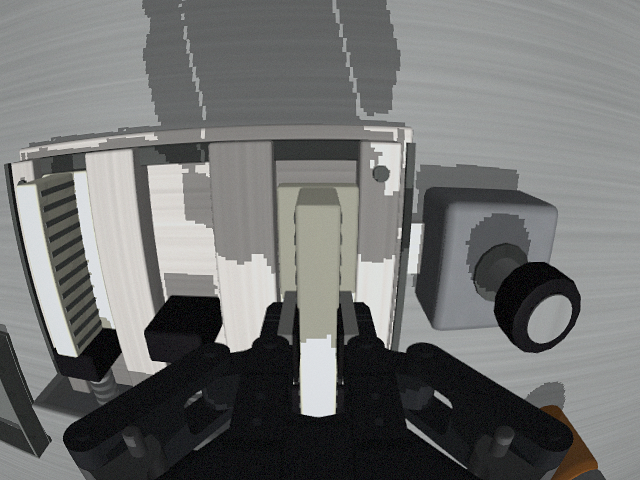

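Request:
{"method": "servo_tool", "body": {"motion": "0 0 0 0 -0.0009 0.004 1; 0 0 0 0 0 0.004 1; 0 0 0 0 0 0.004 1; 0 0 0 0 0 0.004 1; 0 0 0 0 0 0.004 1; 0 0 0 0 0 0.001 1; 0 0 0 0 0 0 1; 0 0 0 0.003 0 0 1; 0 0 0 0.003 0 0 1; 0 0 0 0.002 0 0 1; 0 0 0 0 0 0 1; 0 0 0 0 0 0 1"}}

```text
t: 33.32
eef_pos: [0.5076, 0.1641, 0.0394]
tcp_rot: [[-1.0, -0.017, 0.0], [-0.017, 1.0, -0.0], [-0.0, -0.0, -1.0]]
force: [-5.1, 0.0, 0.7]
gripper_width: 0.168
```

```bash
python3 lane.py .1645 w15.png
python3 - <<'E'
from h import *
go(*d2w(0,72),.039,180.9)
E
```

```text
0.463 spine 781 (np.float64(0.1559), np.float64(0.1729), 'z', np.float64(0.0585))
0.463 foot 1372 (np.float64(0.1295), np.float64(0.1995), 'z', np.float64(0.0295))
0.473 spine 717 (np.float64(0.156), np.float64(0.173), 'z', np.float64(0.0584))
0.473 foot 1374 (np.float64(0.1296), np.float64(0.1994), 'z', np.float64(0.0297))
0.483 spine 668 (np.float64(0.1562), np.float64(0.1733), 'z', np.float64(0.0585))
0.483 foot 1297 (np.float64(0.1295), np.float64(0.1995), 'z', np.float64(0.0298))
 lane 0.465 0.1516 0.1845 0.1681
 lane 0.475 0.1538 0.1754 0.1646
 lane 0.485 0.1538 0.1849 0.1693
 lane 0.5 0.1443 0.1792 0.1618
 lane 0.52 0.1395 0.1912 0.1653
nose x [0.45556181 0.4555741  0.45557546]
t 33.37 pos [0.5077 0.1641 0.0394] head -179.0 w 0.171 F [-4.6  0.7 -0.1]
turn [-0.01  0.    0.05] shift [0.0028 0.0012 0.0004]
```

View pics/w15.png

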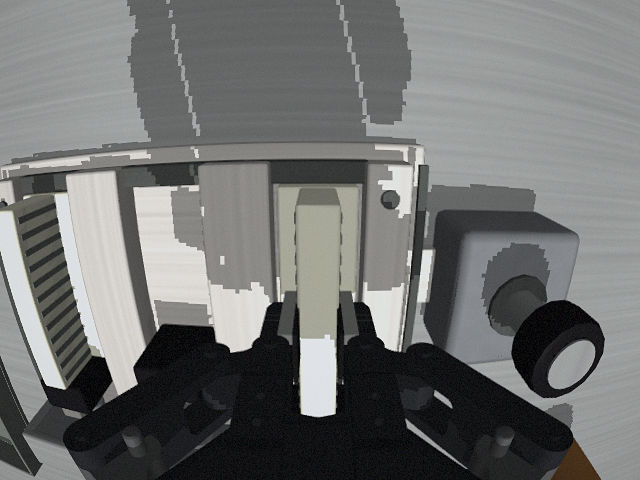

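Request:
{"method": "servo_tool", "body": {"motion": "0 0 0 0.001 0 0.0005 1; 0 0 0 0 0 0 1; 0 0 0 0 0 0 0.6; 0 0 0 0 0 0 0.5; 0 0 0 0 0 0 0; 0 0 0 0 0 0 0; 0 0 0 0 0 0 0; 0 0 0 0 0 -0.01 0; 0 0 0 0 0 -0.02 0; 0 0 0 0 0 -0.02 0; 0 0 0 0 0 -0.02 0; 0 0 0 0 0 -0.02 0; 0 0 0 0 -0.02 -0.02 0; 0 0 0 0 -0.025 0 0; 0 0 0 0 -0.025 0 0; 0 0 0 0 0 0 0; 0 0 0 0 0 0 0"}}

```text
t: 34.78
eef_pos: [0.5083, 0.0934, 0.1497]
tcp_rot: [[-1.0, -0.014, 0.001], [-0.014, 1.0, 0.0], [-0.001, 0.0, -1.0]]
force: [1.2, 0.5, 0.5]
gripper_width: 1.0
```

Run:
```python
from h import *
p=snap('wrist','w16.png');W=wcloud(p)
for n,y in (('A',.0205),('B',.1645)):
    k=(abs(W[...,1]-y)<.006)&(W[...,2]>.05)&(W[...,2]<.066)&(W[...,0]<.56); q=W[k];print(n,'x',np.percentile(q[:,0],[.3,99.7]),'z pct',np.percentile(q[:,2],[5,50,95]))
    for a,b in ((.455,.475),(.475,.495),(.53,.55)):
        r=q[(q[:,0]>a)&(q[:,0]<b)]; 
        if len(r): print('   ',a,len(r),np.median(r[:,2]).round(4),np.median(r[:,1]).round(4))
go(*d2w(105,0),.15,90.9)
rect(W,(.56,.64,.04,.14,.1,.112),'tab')
```

```text
A x [0.45698279 0.55932021] z pct [0.05776882 0.05896081 0.06007409]
    0.455 500 0.0591 0.0206
    0.475 491 0.0591 0.0206
    0.53 384 0.0588 0.0208
B x [0.45437455 0.55945368] z pct [0.05596542 0.05798986 0.05909586]
    0.455 526 0.0582 0.1644
    0.475 494 0.0581 0.1644
    0.53 437 0.058 0.1638
t 34.83 pos [0.5082 0.0942 0.1494] head -179.1 w 1.000 F [ 0.1 -0.5 -0. ]
turn [6.000e-02 0.000e+00 8.999e+01] shift [-0.0008  0.1028 -0.0006]
tab 1281 c 610.2 95.3 sz [15.8 50.3] an 0.97 med [0.6068 0.0958 0.1053]
```

View pics/w16.png

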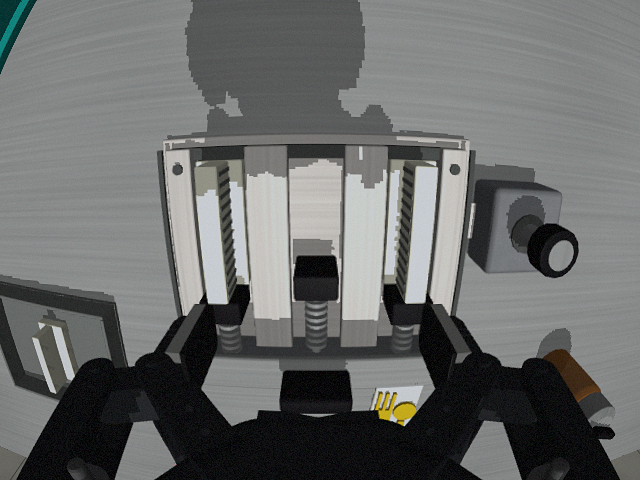

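Both strips are level in lanes 0 and 2 (tops 58–59 mm, noses at the lip), and lane 1 is empty. Now close the rail.

Request:
{"method": "servo_tool", "body": {"motion": "0 0 7.1 0 0 0 0; 0 0 7.1 0 0 0 0; 0 0 7.1 0 0 0 0; 0 0 7.1 0 0 0 0; 0 0 7.1 0 0 0 0; 0 0 7.1 0 0 0 0; 0 0 7.1 0 0 0 0; 0 0 7.1 0 0 0 0; 0 0 7.1 0 0 0 0; 0 0 7.1 0 0 0 0; 0 0 7.1 0 0 0 0; 0 0 7.1 0 0 0 0; 0 0 4.8 0 0 0 0; 0 0 0 0.002 0.02 0 0; 0 0 0 0 0.02 0 0; 0 0 0 0 0.02 0 0; 0 0 0 0 0.02 0 0; 0 0 0 0 0.022 0 0; 0 0 0 0 0 0 0; 0 0 0 0 0 0 0", "force": 60}}

```text
t: 36.5
eef_pos: [0.6101, 0.0989, 0.1477]
tcp_rot: [[-0.018, 1.0, -0.002], [1.0, 0.018, 0.0], [0.0, -0.002, -1.0]]
force: [-0.3, 0.4, -0.1]
gripper_width: 1.0
```

Request:
{"method": "servo_tool", "body": {"motion": "0 0 0 0 0 0.02 0; 0 0 0 0 0 0.02 0; 0 0 0 0 0 0.02 0; 0 0 0 0 0 0.01 0; 0 0 0 0 0 0.003 0; 0 0 0 0 0 0 1; 0 0 0 0 0 0 1; 0 0 0 0 0 0 1; 0 0 0 0 0 0 1; 0 0 0 0 0 0 1; 0 0 0 0 0 0 1; 0 0 0 0 0 0 1; 0 0 0 0 0 0 1; 0 0 0 0 0 0 1"}}

```text
t: 37.67
eef_pos: [0.6105, 0.0979, 0.0768]
tcp_rot: [[-0.016, 1.0, 0.002], [1.0, 0.016, 0.0], [0.0, 0.002, -1.0]]
force: [0.2, 0.1, 5.0]
gripper_width: 0.153
```

Gripped the tab. Sliding it closed, watching for force.

Request:
{"method": "servo_tool", "body": {"motion": "0 0 0 0 -0.006 0 1; 0 0 0 0 -0.008 0 1; 0 0 0 0 -0.01 0 1; 0 0 0 0 -0.01 0 1; 0 0 0 0 -0.01 0 1; 0 0 0 0 -0.01 0 1; 0 0 0 0 0 0 1"}}

```text
t: 38.25
eef_pos: [0.5548, 0.0971, 0.0767]
tcp_rot: [[-0.017, 1.0, 0.0], [1.0, 0.017, 0.0], [0.0, 0.0, -1.0]]
force: [-1.9, -0.0, 6.7]
gripper_width: 0.152
```

Request:
{"method": "servo_tool", "body": {"motion": "0 0 0 0 -0.01 0 1; 0 0 0 0 -0.01 0 1; 0 0 0 0 -0.01 0 1; 0 0 0 0 -0.01 0 1; 0 0 0 0 -0.008 0 1; 0 0 0 0 -0.004 0 1; 0 0 0 0 -0.003 0 1; 0 0 0 0 -0.003 0 1; 0 0 0 0 -0.002 0 1; 0 0 0 0 0 0 1; 0 0 0 0 0 0 1"}}

```text
t: 39.17
eef_pos: [0.5015, 0.0963, 0.0769]
tcp_rot: [[-0.016, 1.0, 0.015], [1.0, 0.016, 0.001], [0.001, 0.015, -1.0]]
force: [26.9, 2.9, -6.8]
gripper_width: 0.15
```

The rail is at its closed stop (27 N). Release, rise and check.

Request:
{"method": "servo_tool", "body": {"motion": "0 0 0 0 0.002 0 1; 0 0 0 0 0 0 0; 0 0 0 0 0 0 0; 0 0 0 0 0 0 0; 0 0 0 0 0 0 0; 0 0 0 0 0 -0.02 0; 0 0 0 0 0 -0.02 0; 0 0 0 0 0 -0.02 0; 0 0 0 0.02 0 -0.02 0; 0 0 0 0.02 0 0 0; 0 0 0 0.02 0 0 0; 0 0 0 0.02 0 0 0; 0 0 0 0 0 0 0; 0 0 0 0 0 0 0"}}

```text
t: 40.33
eef_pos: [0.4962, 0.1765, 0.1553]
tcp_rot: [[-0.018, 1.0, -0.001], [1.0, 0.018, -0.001], [-0.001, -0.001, -1.0]]
force: [0.3, -0.2, -0.8]
gripper_width: 1.001
```

Run:
```python
from h import *
p=snap('wrist','w17.png');W=wcloud(p)
rect(W,(.44,.58,-.04,.22,.066,.076),'rail');rect(W,(.44,.58,.04,.14,.1,.112),'tab')
rect(W,(.46,.55,.22,.29,.08,.11),'knob')
go(.5035,.2593,.068,90.9)
```

```text
rail 7592 c 500.7 115.5 sz [ 30.5 186.8] an 0.82 med [0.4998 0.1526 0.0703]
tab 1257 c 501.1 92.8 sz [14.  49.9] an 0.7 med [0.5008 0.0971 0.106 ]
knob 3172 c 503.8 257.2 sz [35.4 34.8] an 1.07 med [0.5033 0.2571 0.0936]
t 40.38 pos [0.4963 0.1758 0.1554] head 91.0 w 0.996 F [ 0.4 -0.1 -0.3]
turn [-0.05  0.04  0.1 ] shift [0.0833 0.0085 0.0874]
```

View pics/w17.png

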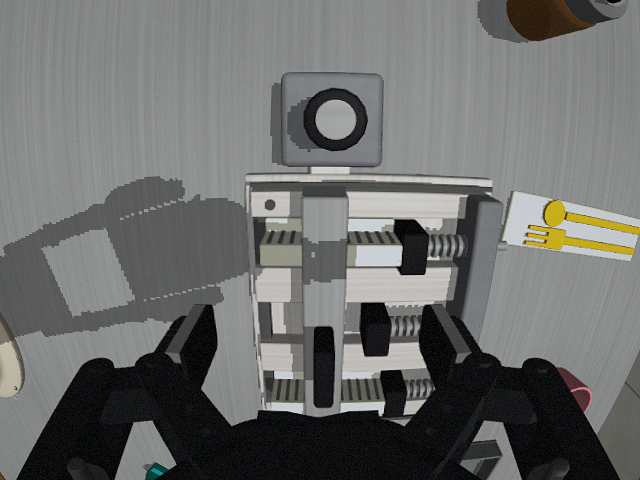

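The rail bar is at x=500.7 mm, against 500.6 at the start: closed. Now close the fingers, move over the knob and press it in.

Request:
{"method": "servo_tool", "body": {"motion": "0 0 0 0.021 0.002 0 1; 0 0 0 0.021 0.002 0 1; 0 0 0 0.021 0.002 0 1; 0 0 0 0.0195 0.0015 0 1; 0 0 0 0 0 0 1; 0 0 0 0 0 0.02 1; 0 0 0 0 0 0.02 1; 0 0 0 0 0 0.015 1; 0 0 0 0 0 0 1; 0 0 0 0 0 0 1; 0 0 0 0 0 0 1"}}

```text
t: 41.3
eef_pos: [0.5034, 0.2579, 0.102]
tcp_rot: [[-0.016, 1.0, 0.001], [1.0, 0.016, 0.0], [0.0, 0.001, -1.0]]
force: [0.5, 0.0, -0.0]
gripper_width: -0.002
```

Request:
{"method": "servo_tool", "body": {"motion": "0 0 0 0 0 0.005 1; 0 0 0 0 0 0.004 1; 0 0 0 0 0 0.004 1; 0 0 0 0 0 0.004 1; 0 0 0 0 0 0.003 1; 0 0 0 0 0 0.002 1; 0 0 0 0 0 0.001 1; 0 0 0 0 0 0 1; 0 0 0 0 0 0 1"}}

```text
t: 42.05
eef_pos: [0.5034, 0.2587, 0.079]
tcp_rot: [[-0.017, 1.0, 0.002], [1.0, 0.017, 0.0], [0.0, 0.002, -1.0]]
force: [0.6, -0.9, 7.0]
gripper_width: -0.001
```

Request:
{"method": "servo_tool", "body": {"motion": "0 0 0 0 0 0.002 1; 0 0 0 0 0 0 1; 0 0 0 0 0 0 1"}}

```text
t: 42.3
eef_pos: [0.5035, 0.2588, 0.0789]
tcp_rot: [[-0.017, 1.0, 0.003], [1.0, 0.017, 0.001], [0.001, 0.003, -1.0]]
force: [-2.6, -3.0, 14.9]
gripper_width: -0.001
```

Bottomed: z=0.079 as expected, with force rising and no more motion. A small extra press, then rise clear and check.

Request:
{"method": "servo_tool", "body": {"motion": "0 0 0 0 0 0.002 1; 0 0 0 0 0 0 1; 0 0 0 0 0 0 1; 0 0 0 0 0 -0.02 1; 0 0 0 0 0 -0.03 1; 0 0 0 0 0 -0.03 1; 0 0 0 0 0 -0.03 1; 0 0 0 0 -0.02 -0.02 1; 0 0 0 0 -0.025 0 1; 0 0 0 0 -0.025 0 1; 0 0 0 0 -0.025 0 1; 0 0 0 0 -0.025 0 1; 0 0 0 0 -0.025 0 1; 0 0 0 0 0 0 1; 0 0 0 0 0 0 1"}}

```text
t: 43.55
eef_pos: [0.357, 0.2564, 0.2036]
tcp_rot: [[-0.018, 1.0, -0.0], [1.0, 0.018, 0.0], [0.0, -0.0, -1.0]]
force: [0.9, -0.8, -1.0]
gripper_width: -0.001
```

Run:
```python
from h import *
go(.36,.259,.2,90.9)
p=snap('top','t18.png');W=cloud(p)
rect(W,(.46,.55,.22,.29,.073,.1),'knob');rect(W,(.44,.58,-.04,.22,.066,.076),'rail');rect(W,(.44,.58,.04,.14,.1,.112),'tab')
p=snap('wrist','w18.png');W=wcloud(p)
rect(W,(.46,.55,.22,.29,.073,.1),'knob w');rect(W,(.44,.58,-.04,.22,.066,.076),'rail w');rect(W,(.44,.58,.04,.14,.1,.112),'tab w')
snap('side','s18.png')
```

```text
t 43.55 pos [0.357  0.2564 0.2036] head 91.0 w -0.001 F [ 0.9 -0.8 -1. ]
turn [-0.   -0.01  0.14] shift [0.0026 0.0031 0.0036]
knob 176 c 505.5 256.4 sz [33.3 33.8] an 72.25 med [0.5056 0.2554 0.0789]
rail 1014 c 503.1 91.7 sz [ 30.1 232.6] an 0.85 med [0.5019 0.0869 0.0698]
tab 136 c 503.2 90.2 sz [14.9 48.3] an 0.04 med [0.5027 0.0909 0.1052]
knob w 1295 c 503.5 258.2 sz [35.  35.1] an 3.44 med [0.5012 0.2592 0.0793]
rail w 2617 c 500.2 132.8 sz [ 31. 155.] an 0.71 med [0.4986 0.1669 0.07  ]
tab w 0
```

View pics/t18.png

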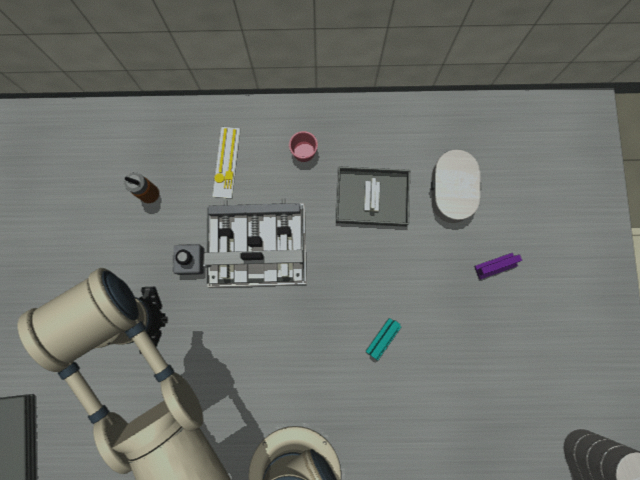

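View pics/s18.png

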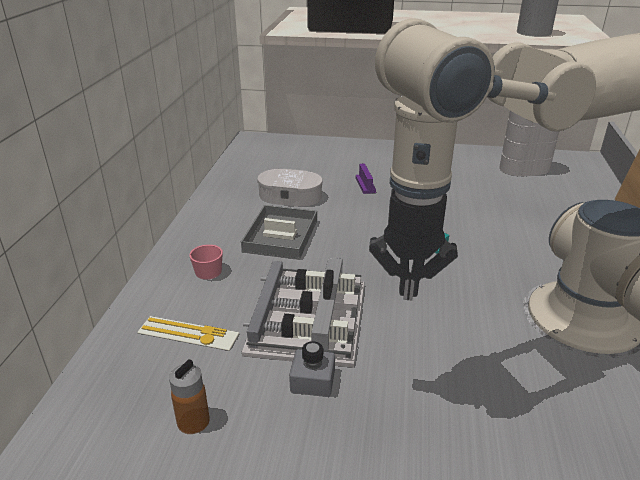

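Everything matches the starting readings for closed rail and pushed-in knob, and the bystanders are where they were. Handing in.

```bash
python3 -c "
from plant import ctrl
print(ctrl.job_done())"
```

```text
the job is handed in; nothing more can be done
None
```

The dispenser is reloaded and the job is handed in at about 44 s of the 210 s. I did the steps in this order:
1. Pulled the knob out to its stop.
2. Slid the rail fully back.
3. Moved the one spent carrier (lane 1) into the grey tray.
4. Seated the two white strips in lanes 0 and 2.
5. Closed the rail to its stop.
6. Pushed the knob in.

- **Strips:** both sit level, with noses at the lip and tops measured at 58–59 mm. The middle lane is empty, because only two full strips were on the worktop.
- **Rail and knob:** the final top view puts the bar centre at x = 503.1 mm (503.5 at the start) and the knob top at 78.9 mm (79.0 at the start). After closing, the wrist camera put the rail tab 0.6 mm from its starting reading, but the bar itself agreed to 0.1 mm. I felt the closed stop at 27 N.
- **Everything else:** the carrier stands upright in the tray. The bento tin, cup, jar, cutlery and the turquoise and purple look-alikes show no movement in the last pictures.
- **Disagreement:** the cameras differed by 2–4 mm in absolute position, so I lined up each strip with its lane using the wrist camera. No check failed.

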